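# Scan the tea tins on the slide-table tag reader

### The arm

A 6-joint arm with a two-finger parallel gripper is mounted at the origin on the work surface. World frame = base frame: x ahead of the robot, y to its left, z up, the work surface at z = 0. Lengths are in m, angles in rad, forces in N, time in s.
With the tool pointing down it reaches from about 0.35 to 0.95 m from the base axis. Payload 17.4 kg.
Tool frame: the origin (TCP) lies at the very end of the fingers, on their centre line; the grasp point (between the pads) lies 19 mm behind it; z points along the fingers, y is the line along which they close (so a half turn about z gives the same grasp; the last joint's range is limited). The gripper opens to 93 mm and grips with 3 to 60 N. Pads are 15 mm wide; open, the fingers measure 128 mm over their backs; the gripper's body (75 mm by 188 mm) begins 65 mm behind the grasp point.
Start: joints at [1.19, 0.116, 1.442, -0, 1.584, -0.038], TCP at [0.227, 0.636, 0.219] pointing down, gripper open.
Joint ranges: [-2.83, 2.83], [-0.83, 2.19], [0.07, 2.5], [-1.14, 4.28], [0.01, 3], [-2.97, 2.97]. Speed limits (rad/s): [1.89, 1.89, 2.22, 3.14, 3.14, 3.14].

### API

Orientations are given as [roll, pitch, yaw] about the fixed x, y, z axes, in that order (R = Rz(yaw) Ry(pitch) Rx(roll)).
In Python, from plant import bot gives the robot as it stands.
- The arm moves only by the tool move_arm, never from a script. Its argument "rows" is a list that holds one entry, the list of rows, each a list of 7 numbers: the shift along the tool's x, y, z in mm, then the turn, a rotation vector about the tool's x, y, z in rad, then the opening, from 0 (shut) to 1 (fully open). A call has 1 to 20 rows; each row shifts and turns the commanded pose from where the row before left it, along the tool's axes as they then stand; what a row does not reach is not made up. A row lasts 1/8 s, in which the tool goes at most 62.5 mm and 10.7 degrees, less where a joint would pass 70% of its speed; a pose out of reach is approached as far as the arm can. A call with a gripper value outside its range is refused whole. The fingers move at their own pace and stop on an object; "squeeze" is the grip in N (left out, the last holds). Time passes only in rows, so rows that do not move let the fingers close. It gives the time, the measured TCP pose, the force, the opening and the grip force at its end, in the units of the state.
- bot.observe(): the state, without advancing time (a new reading comes with each control period).
- bot.read_camera(name): name is "scene" or "top" or "wrist"; returns (picture, depth): 480x640x3 uint8, red, green, blue; 480x640 float32, m along the optical axis (not along the pixel's ray), 0 where there is no reading.
- bot.camera_model(name): a dict with "vfov" (degrees; the focal length in pixels is half the picture's height over the tangent of half this angle, whatever the lens; pixels are square), "cx", "cy" (the principal point, pixels), "origin" and "rotation" of the camera in the world. Camera axes: x right, y up, looking along -z (the intrinsics and any distortion apply to the point x, -y, -z); pixel columns grow to the right and rows downward; lengths in m; the calibration is good to about 2 mm. A picture is of the moment at which its call begins: read the wrist's pose just before it. camera_model takes no time and is no camera call; for the wrist camera it gives the pose at the moment of the call.
- bot.hand_in(): hands the job in; it is judged then, once.
Trained networks look in the newest picture that a camera, given by its name, has taken for a name from the list of things; names that differ only in an ending like _2 or _b are one class to them, and where a whole thing is asked for, a point or a joint stands for the part that bears it (a point fixed in the world has none). Each returns a list of dicts, best first, with "p" (0 to 1); they miss things now and then, are a little off and sometimes report something else, mostly with a low value. They report only what shows in the picture. A call takes as long as a camera call. They do not tell look-alikes from the thing itself.
- bot.find_in(camera, query): "point" ([x, y, z] in m, in world coordinates, good to about 4 mm: the middle of the surface that is visible of it).
- bot.regions_of(camera, query): "mask" (480x640 bool, what is visible of it).
The state is a dict: "time": time; "qpos": joint angles; "dq": joint speeds; "joint_efforts": joint torques, N m; "tcp_pos": TCP position; "eef_rot": TCP orientation; "contact_force": force on the tool from outside, world axes, zero at the start; "ft_torque": the same for the moment, N m; "width": opening from 0.0 (shut) to 1.0 (fully open); "finger_force": force on a finger pad.
Only numpy, scipy, OpenCV 4.12 (cv2) and the standard library are available. Lean on these libraries where they do the work, as an engineer would, in place of code of your own. Each camera call takes 0.05 s, during which the arm holds its last target. There are 200 camera calls.

### The job

Check the tea tins standing on the dresser on the tag reader: throw its lock lever into the free notch (leaning away from the carrier), stand every tin upright in a well of its own in the carrier, and slide the carrier by its post so that each tin's lid button stops right under the fixed pointer and rests there for about a second, in the order round, square, six-sided, oblong (whichever are there). Then slide the carrier fully home with all the tins still standing in it and throw the lever back into the locked notch. Don't bump the pointer, and leave the mug, jar and spoon where they are.

Things in the scene. Friction and masses are not known exactly. Their poses are not given: they have to be found in the camera images.
- tin_round: Plain metal tea tin, round, 53 mm across; straight-sided, lid included 80 mm tall, with a 12 mm button 4 mm high in the centre of the lid; weighted base, about 150 g. Origin: centre of its underside, z up. May be absent.
- tin_square: Plain metal tea tin, square, 49 x 49 mm, sides along its x and y; straight-sided, lid included 80 mm tall, with a 12 mm button 4 mm high in the centre of the lid; weighted base, about 150 g. Origin: centre of its underside, z up. May be absent.
- tin_hex: Plain metal tea tin, six-sided, 51 mm across flats; one pair of flats faces its +y and -y (the other pairs 60 degrees on); straight-sided, lid included 80 mm tall, with a 12 mm button 4 mm high in the centre of the lid; weighted base, about 150 g. Origin: centre of its underside, z up. May be absent.
- tin_oblong: Plain metal tea tin, oblong, 67 mm along its x, 46 mm along its y; straight-sided, lid included 80 mm tall, with a 12 mm button 4 mm high in the centre of the lid; weighted base, about 150 g. Origin: centre of its underside, z up. May be absent.
- reader: The tag reader's grey base, standing fixed on the dresser, 480 x 340 x 10 mm. Origin on the dresser top below the middle of the carrier when the carrier is home; its x is the direction in which the saddle slides (away from the robot), its y the carrier's slide direction. A 24 mm column stands 315 mm along +x, 80 mm along -y.
- pointer_tip (a point): Tip of the fixed pointer, 136 mm above the dresser: a small cone pointing down under the very end of a level bar (12 mm wide, underside 8 mm and top 20 mm above the tip) that comes from the column, lying along reader +x from the tip. The lid buttons pass 9 mm below the tip.
- saddle (a joint): Lower slide, m: 0 = home (stop nearest the robot), grows to 0.195 as the saddle and carrier move along reader +x. Light friction, stays where left.
- carrier (a joint): Upper slide, m: 0 = home (stop on the lever's side), goes down to -0.160 as the carrier moves along reader -y. Light friction, stays where left.
- carrier_mid (a point): Middle of the carrier, on its floor (43 mm above the dresser); axes parallel to the reader's. The carrier is a 192 mm square grey open crate with walls and a cross divider 4 mm thick, 38 mm high above the floor, making four square wells 90 mm wide.
- well0 (a point): Middle of the floor of one of the carrier's four wells (near the post, lever side).
- well1 (a point): Middle of the floor of one of the carrier's four wells (near the post, side away from the lever).
- well2 (a point): Middle of the floor of one of the carrier's four wells (far from the post, lever side).
- well3 (a point): Middle of the floor of one of the carrier's four wells (far from the post, side away from the lever).
- post_top (a point): Top centre of the carrier's upright square post (22 x 22 mm, 95 mm tall, top 133 mm above the dresser), standing 24 mm outside the crate's robot-side wall; hold it to slide the carrier.
- lever_grip (a point): Centre of the lever's black handle bar: a level cylinder 22 mm in diameter and 34 mm long along reader x, 85 mm from the lever's hinge. Nothing within 25 mm of its ends, so it can be pinched end to end from above.
- lever_hinge (a point): Point on the lever's hinge axis, which runs along reader x, 55 mm above the dresser.
- lever (a joint): Lock lever, rad: 0 = locked notch (leaning 0.4 rad towards the carrier, its toothed tail dropped into the carrier's catch, which only fits when the carrier is home within about 4 mm); 0.8 = free notch (leaning 0.4 rad away from the carrier). A spring detent pulls it into the nearer notch; the middle (0.4) is the ridge.
- mug: Cream ceramic mug, 80 mm across, 90 mm tall, handle on its +y. Bystander. Origin: centre of its underside.
- sugar_jar: Glass sugar jar with red twist cap, 72 mm across, 110 mm tall. Bystander. Origin: centre of its underside.
- teaspoon: Stainless teaspoon, 140 mm long along its x, lying flat. Bystander. Origin: under its middle.
- pointer: The pointer bar with the cone at its end (see pointer_tip). Origin at the tip.
There are look-alikes about, which are no part of the job. Leave any blue or turquoise look-alike of the tin_hex alone.

How it is judged:
On the way, in this order (a step that is already met when the one before it is completed fails the run):
1. Lever thrown into the free notch (value of joint lever above 0.7 rad), for 0.2 s.
2. Round tin standing in the carrier, at rest with its button under the pointer (within 6 mm) (horizontal distance between tin_round and pointer_tip below 0.006 m and linear speed of tin_round below 0.01 m/s and z of tin_round in the frame of carrier_mid between -0.006 and 0.006 m and angle between tin_round's own z axis and vertical below 0.1 rad and x of tin_round in the frame of carrier_mid between -0.09 and 0.09 m and y of tin_round in the frame of carrier_mid between -0.09 and 0.09 m), for 0.5 s.
3. Square tin standing in the carrier, at rest with its button under the pointer (within 6 mm) (horizontal distance between tin_square and pointer_tip below 0.006 m and linear speed of tin_square below 0.01 m/s and z of tin_square in the frame of carrier_mid between -0.006 and 0.006 m and angle between tin_square's own z axis and vertical below 0.1 rad and x of tin_square in the frame of carrier_mid between -0.09 and 0.09 m and y of tin_square in the frame of carrier_mid between -0.09 and 0.09 m), for 0.5 s.
4. Six-sided tin standing in the carrier, at rest with its button under the pointer (within 6 mm) (horizontal distance between tin_hex and pointer_tip below 0.006 m and linear speed of tin_hex below 0.01 m/s and z of tin_hex in the frame of carrier_mid between -0.006 and 0.006 m and angle between tin_hex's own z axis and vertical below 0.1 rad and x of tin_hex in the frame of carrier_mid between -0.09 and 0.09 m and y of tin_hex in the frame of carrier_mid between -0.09 and 0.09 m), for 0.5 s.
5. Oblong tin standing in the carrier, at rest with its button under the pointer (within 6 mm) (horizontal distance between tin_oblong and pointer_tip below 0.006 m and linear speed of tin_oblong below 0.01 m/s and z of tin_oblong in the frame of carrier_mid between -0.006 and 0.006 m and angle between tin_oblong's own z axis and vertical below 0.1 rad and x of tin_oblong in the frame of carrier_mid between -0.09 and 0.09 m and y of tin_oblong in the frame of carrier_mid between -0.09 and 0.09 m), for 0.5 s.
At the end, for the whole second after the job is handed in: Carrier home within 5 mm on both slides, lever in the locked notch (below 0.1 rad), every tin that is present standing upright (within 0.1 rad) on the floor of the carrier's wells, at rest (value of joint saddle below 0.005 m and value of joint carrier above -0.005 m and value of joint lever below 0.1 rad and z of tin_round in the frame of carrier_mid between -0.006 and 0.006 m and angle between each of tin_round, tin_square, tin_hex, tin_oblong's own z axis and vertical below 0.1 rad and x of tin_round in the frame of carrier_mid between -0.09 and 0.09 m and y of tin_round in the frame of carrier_mid between -0.09 and 0.09 m and linear speed of each of tin_round, tin_square, tin_hex, tin_oblong below 0.01 m/s and z of tin_square in the frame of carrier_mid between -0.006 and 0.006 m and x of tin_square in the frame of carrier_mid between -0.09 and 0.09 m and y of tin_square in the frame of carrier_mid between -0.09 and 0.09 m and z of tin_hex in the frame of carrier_mid between -0.006 and 0.006 m and x of tin_hex in the frame of carrier_mid between -0.09 and 0.09 m and y of tin_hex in the frame of carrier_mid between -0.09 and 0.09 m and z of tin_oblong in the frame of carrier_mid between -0.006 and 0.006 m and x of tin_oblong in the frame of carrier_mid between -0.09 and 0.09 m and y of tin_oblong in the frame of carrier_mid between -0.09 and 0.09 m); the robot touches nothing.
It fails at once if the mug shifted more than 5 cm (distance of mug from where it was at the start of the episode above 0.05 m).
It fails at once if the sugar jar shifted more than 5 cm (distance of sugar_jar from where it was at the start of the episode above 0.05 m).
It fails at once if the teaspoon shifted more than 5 cm (distance of teaspoon from where it was at the start of the episode above 0.05 m).
It fails at once if the pointer bumped (more than 10 N) (contact force between pointer and anything else above 10 N).
Of tin_round, tin_square, tin_hex, tin_oblong only 3 to 4 are there at a start; the rules pass over those that are not, and their reading is None.
At some moment in a run one of tin_round, tin_square, tin_hex, tin_oblong may be knocked a few centimetres aside while the robot is not near it.
It also fails if it takes over 210 s, if anything falls off the work surface, if the arm or the gripper's body presses on something with over 40 N, if the wrist force passes 120 N, or if a joint passes its speed limit or range.

## Working session

There is one attempt and no reset: what is moved stays moved. The work goes in short steps, Python scripts to look and compute and a tool call to move; the robot and the scene stay as the last step left them, time stands still between calls to the robot, and variables do not carry over. Pictures are saved under pics/ and viewed, at most 14 in all, crops included, and the job is handed in when it is done.

Besides the shell and the picture viewer there is one more tool, called after ">>>" as name(argument=value, ...), one argument or row to a line, values as JSON. move_arm: Moves the arm, as the interface text tells. Its arguments: {"type":"object","properties":{"rows":{"type":"array"},"squeeze":{"type":"number"}},"required":["rows"]}

```bash
ls; mkdir -p pics; cat > h.py <<'E'
import numpy as np, cv2
from plant import bot
def snap(cam,fn=None):
    m=bot.camera_model(cam); im,d=bot.read_camera(cam)
    if fn: cv2.imwrite('pics/'+fn,im[:,:,::-1])
    return m,im,d
def cloud(m,d):
    f=240/np.tan(np.radians(m['vfov'])/2)
    v,u=np.mgrid[:480,:640]
    P=np.stack([(u-m['cx'])/f*d,-(v-m['cy'])/f*d,-d],-1)
    return P@np.array(m['rotation']).T+np.array(m['origin'])
def proj(m,p):
    f=240/np.tan(np.radians(m['vfov'])/2)
    c=(np.array(p)-m['origin'])@np.array(m['rotation'])
    return m['cx']+f*c[0]/-c[2], m['cy']-f*c[1]/-c[2]
E
python3 - <<'E'
from h import *
o=bot.observe(); print(o)
for c in ('scene','top'):
    m,im,d=snap(c,c+'0.png'); print({k:(np.round(v,4).tolist() if not isinstance(v,str) else v) for k,v in m.items()})
    np.savez(c+'0.npz',im=im,d=d)
    for q in 'tin_round tin_square tin_hex tin_oblong reader pointer_tip pointer post_top lever_grip lever_hinge carrier_mid mug sugar_jar teaspoon'.split():
        try:
            r=bot.find_in(c,q); print(c,q,[(np.round(x['point'],3).tolist(),round(x['p'],2)) for x in r])
        except Exception as e: print(c,q,e)
print(bot.observe()['time'])
E
```

```text
pics
{'time': 0.0, 'qpos': array([ 1.19017910e+00,  1.16492284e-01,  1.44229112e+00,  1.51041710e-05,
        1.58398182e+00, -3.77939225e-02]), 'dq': array([-0.0004565 , -0.00053386,  0.00179331, -0.00148385,  0.00102302,
        0.00026991]), 'joint_efforts': array([ 1.35733419e-03, -7.21229839e+01, -6.22637630e+01,  7.80995353e-02,
        2.33793404e-02, -9.61400542e-05]), 'tcp_pos': array([0.22682213, 0.63552721, 0.21788488]), 'eef_rot': array([-3.14042149e+00, -5.93978750e-05,  2.79876951e+00]), 'contact_force': array([-0.59254064, -0.2580989 ,  0.25253028]), 'ft_torque': array([ 0.0161384 , -0.01079523,  0.01852161]), 'finger_force': 0.0, 'width': 0.9979266599019241}
{'vfov': 49.3203, 'cx': 322.2984, 'cy': 232.825, 'origin': [1.2782, -0.5962, 0.7345], 'rotation': [0.9717, 0.0214, 0.8444]}
scene tin_round [([0.604, -0.207, 0.058], 0.97)]
scene tin_square [([0.49, -0.354, 0.058], 0.79)]
scene tin_hex [([0.486, -0.169, 0.062], 0.92), ([0.386, -0.206, 0.054], 0.87), ([0.396, -0.113, 0.071], 0.7)]
scene tin_oblong [([0.599, -0.34, 0.069], 0.86), ([0.858, 0.092, 0.155], 0.31)]
scene
[... 837 characters left out ...]
0.08], 0.94), ([0.473, -0.157, 0.079], 0.82), ([0.387, -0.106, 0.079], 0.58)]
top tin_oblong [([0.574, -0.329, 0.08], 0.66)]
top reader [([0.684, 0.103, 0.009], 0.89), ([0.597, 0.165, 0.041], 0.36)]
top pointer_tip [([0.857, 0.089, 0.158], 0.7), ([0.561, -0.267, 0.012], 0.37)]
top pointer [([0.85, 0.098, 0.155], 0.6)]
top post_top [([0.598, 0.162, 0.042], 0.8)]
top lever_grip [([0.563, 0.291, 0.138], 0.7), ([0.576, -0.328, 0.082], 0.22)]
top lever_hinge [([0.688, 0.098, 0.014], 0.71)]
top carrier_mid [([0.592, 0.16, 0.04], 0.97)]
top mug [([0.772, -0.18, 0.039], 0.89), ([0.6, 0.132, 0.042], 0.61)]
top sugar_jar [([0.719, -0.329, 0.111], 0.77)]
top teaspoon [([0.56, -0.271, 0.015], 0.71)]
1.5
```

```bash
sed -i "1i from scipy.spatial.transform import Rotation as Ro" h.py; sed -i "s/np.array(m\['rotation'\])/Ro.from_euler('xyz',m['rotation']).as_matrix()/" h.py
python3 - <<'E'
from h import *
m=bot.camera_model('top'); z=np.load('top0.npz')
im=z['im']; P=cloud(m,z['d']); np.save('P0.npy',P)
print(P[240,320], [np.round(proj(m,p)) for p in ([.857,.089,.158],[.375,-.197,.08])])
big=cv2.resize(im[60:460,60:600],(800,592),interpolation=cv2.INTER_CUBIC); cv2.imwrite('pics/topc.png',big[:,:,::-1])
E
```

```text
[0.59844308 0.03032256 0.02875303] [array([289.,  99.]), array([432., 350.])]
```

View pics/scene0.png

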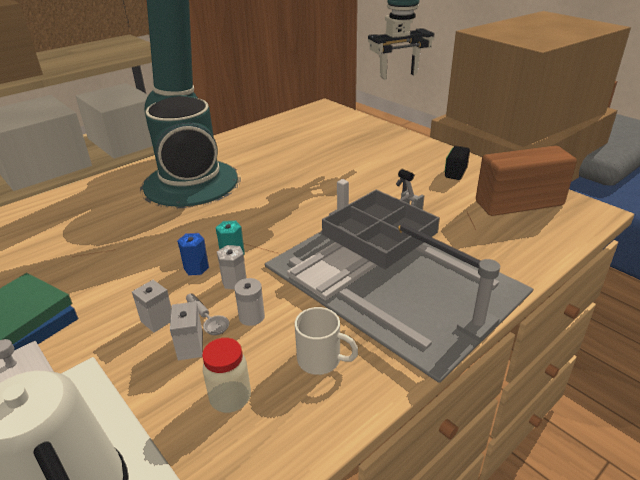

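View pics/topc.png

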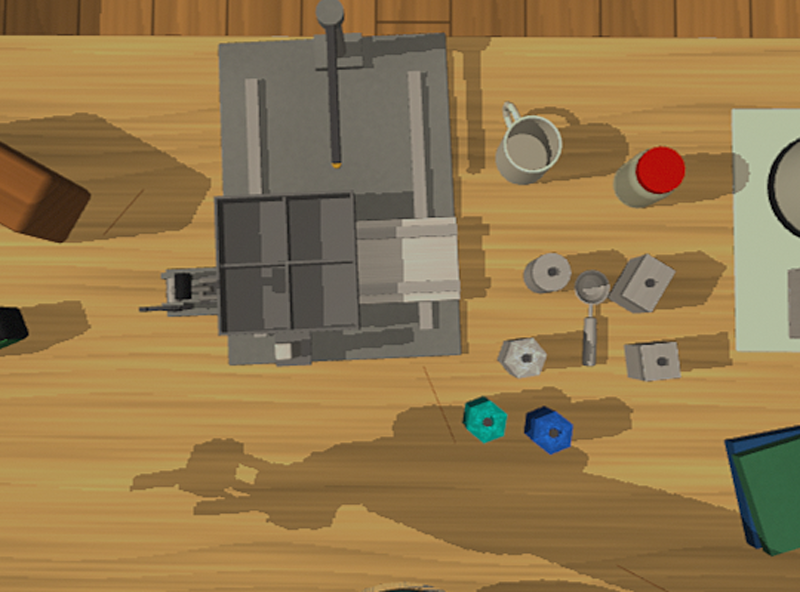

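```bash
python3 - <<'E'
from h import *
z=np.load('top0.npz'); im=z['im']; P=np.load('P0.npy'); X,Y,Z=P[...,0],P[...,1],P[...,2]
tab=(abs(Z)<.02)&(Y<-.1)&(X<.45)&(X>.3); print('table z',np.median(Z[tab]))
def rect(mask,zz,name,mn=15):
    n,l,s,c=cv2.connectedComponentsWithStats(mask.astype(np.uint8))
    for i in range(1,n):
        if s[i,4]<mn: continue
        q=np.stack([X[l==i],Y[l==i]],-1)
        r=cv2.minAreaRect((q*1000).astype(np.float32))
        print(name,s[i,:4],s[i,4],'rect',np.round(r[0],1),np.round(r[1],1),round(r[2],1),'z',np.round(np.median(Z[l==i]),4),'mean',np.round(q.mean(0),4),'rgb',im[l==i].mean(0).round())
tins=(Z>.072)&(Z<.09)&(Y<-.06)&(Y>-.42)&(X>.3)&(X<.68); rect(tins,.08,'tin')
crate=(Z>.075)&(Z<.088)&(Y>.04)&(Y<.3)&(X>.4)&(X<.75); rect(crate,.081,'crate')
rect((Z>.125)&(Z<.14)&(Y>.1)&(Y<.25)&(X<.55),.133,'post',5)
rect((Z>.13)&(Z<.17)&(Y>.05)&(Y<.15)&(X>.6),.15,'bar')
rect((Z>.09)&(Z<.17)&(Y>.24)&(Y<.4)&(X>.45)&(X<.7),.15,'lever',5)
rect((Z>.004)&(Z<.0135)&(Y>-.1)&(Y<.32)&(X>.4),.01,'base',200)
yel=(im[...,0]>180)&(im[...,2]<90)&(im[...,1]>100)&(X>.6)&(Z>.1)&(Y>0); print('tip',P[yel])
E
```

```text
table z -0.0006725963178320082
tin [419 231  27  26] 536 rect [ 589.4 -197.6] [51.2 51.7] 19.3 z 0.0795 mean [ 0.5894 -0.1975] rgb [146. 137. 124.]
tin [480 231  37  40] 788 rect [ 575.1 -330.1] [47.  67.3] 58.9 z 0.079 mean [ 0.5753 -0.3293] rgb [143. 134. 121.]
tin [401 288  29  27] 570 rect [ 472.6 -162.2] [51.1 56.7] 70.2 z 0.0797 mean [ 0.4723 -0.1618] rgb [155. 150. 138.]
tin [492 291  28  27] 622 rect [ 469.  -345.1] [49.1 50.5] 6.2 z 0.0792 mean [ 0.4691 -0.3442] rgb [143. 134. 121.]
tin [375 330  28  29] 580 rect [ 385.9 -110.2] [56.7 50.8] 51.6 z 0.0797 mean [ 0.3862 -0.1099] rgb [ 17. 140. 123.]
tin [420 337  27  30] 587 rect [ 371.6 -198.7] [52.  56.4] 22.3 z 0.0797 mean [ 0.3724 -0.1984] rgb [ 37.  80. 146.]
crate [205 188  98  99] 851 rect [600.1 165.5] [192.2 192.6] 3.1 z 0.0805 mean [0.6049 0.1708] rgb [90. 86. 80.]
crate [252 225   5  18] 28 rect [606.9 164. ] [34.7  8.1] 1.0 z 0.0764 mean [0.6062 0.1651] rgb [93. 89. 82.]
post [246 291  12  12] 139 rect [480.4 158.9] [21.2 21.3] 1.1 z 0.1321 mean [0.4803 0.1585] rgb [157. 151. 136.]
bar [274  58  19 116] 946 rect [8
[... 198 characters left out ...]
54 266  36   4] 116 rect [535.3 324. ] [ 5.9 71. ] 1.5 z 0.1079 mean [0.5354 0.3215] rgb [65. 61. 57.]
base [208  82 160 127] 14202 rect [805. 106.] [278.  343.2] 3.0 z 0.0095 mean [0.8144 0.0982] rgb [109. 105.  94.]
base [270 262 103  42] 2929 rect [506.7  28.4] [ 81.6 220. ] 3.1 z 0.0096 mean [0.5029 0.018 ] rgb [97. 94. 85.]
base [214 285  33  23] 609 rect [478.2 224.3] [45.7 68.8] 3.9 z 0.0096 mean [0.4783 0.2246] rgb [111. 107.  97.]
tip [[0.72034901 0.09604891 0.14726835]
 [0.71911797 0.09363807 0.15294131]
 [0.71950817 0.0918867  0.15121283]
 [0.71946036 0.08996046 0.15148395]
 [0.71829055 0.09597107 0.14786139]
 [0.71768816 0.09381204 0.15069048]
 [0.71822408 0.09211546 0.14827506]]
```

>>> move_arm(
  rows=[
    [[0, 0, -20, 0, 0, 0.168, 1], [0, 0, 0, 0, 0, 0.168, 1], [0, 0, 0, 0, 0, 0.168, 1], [0, 0, 0, 0, 0, 0.168, 1], [0, 0, 0, 0, 0, 0.168, 1], [0, 0, 0, 0, 0, 0.168, 1], [0, 0, 0, 0, 0, 0.168, 1], [-36.5, 31.7, 0, 0, 0, 0, 1], [-36.5, 31.7, 0, 0, 0, 0, 1], [-36.5, 31.7, 0, 0, 0, 0, 1], [-36.5, 31.7, 0, 0, 0, 0, 1], [-36.5, 31.7, 0, 0, 0, 0, 1], [-36.5, 31.7, 0, 0, 0, 0, 1], [-36.5, 31.7, 0, 0, 0, 0, 1], [-36.5, 31.7, 0, 0, 0, 0, 1], [-36.5, 31.7, 0, 0, 0, 0, 1], [-36.5, 31.7, 0, 0, 0, 0, 0.7], [0, 0, 0, 0, 0, 0, 0.7], [0, 0, 0, 0, 0, 0, 0.7]],
  ],
)

```text
time: 3.88
tcp_pos: [0.5622, 0.2879, 0.2386]
eef_rot: [-3.141, -0.0, 1.623]
contact_force: [1.0, 0.0, -0.2]
width: 0.733
finger_force: 0.0
```

```bash
cat >> h.py <<'E'
O=np.array([.600,.1655]); A=np.radians(3.06)
RX=np.array([np.cos(A),np.sin(A)]); RY=np.array([-np.sin(A),np.cos(A)])
def r2w(x,y): return O+x*RX+y*RY
def w2r(p): p=np.asarray(p)[...,:2]-O; return np.stack([p@RX,p@RY],-1)
def plan(xyz=None,phi=None):
    """remaining turn about tool z (rad), then shift mm in tool axes after the turn"""
    o=bot.observe(); yaw=o['eef_rot'][2]; ph=yaw-np.pi/2
    t=0 if phi is None else -((phi-ph+np.pi/2)%np.pi-np.pi/2)
    p2=ph-t; d=(np.array(xyz)-o['tcp_pos'])*1000
    print('t%.2f tcp'%o['time'],np.round(o['tcp_pos'],4),'phi %.1f'%np.degrees(ph),'turn %.3f'%t,'shift',np.round([-d[0]*np.sin(p2)+d[1]*np.cos(p2), d[0]*np.cos(p2)+d[1]*np.sin(p2), -d[2]],1),'rpy err',np.round([abs(o['eef_rot'][0])-np.pi,o['eef_rot'][1]],4))
E
python3 - <<'E'
from h import *
m,im,d=snap('wrist','w1.png'); P=cloud(m,d); np.savez('w1.npz',im=im,P=P)
print(m['origin'],m['rotation'],m['vfov'])
X,Y,Z=P[...,0],P[...,1],P[...,2]
b=(im.max(-1)<60)&(Z>.10)&(Z<.155)&(abs(X-.563)<.05)&(abs(Y-.29)<.06)
print(b.sum()); Q=P[b]; print(np.percentile(Q,[2,50,98],axis=0).round(4))
t=Q[Q[:,2]>np.percentile(Q[:,2],85)]; print('top',t.mean(0), w2r(t.mean(0)))
z=np.load('top0.npz');PT=np.load('P0.npy');bt=(z['im'].max(-1)<60)&(abs(PT[...,0]-.563)<.03)&(abs(PT[...,1]-.29)<.03)&(PT[...,2]>.1); Q=PT[bt];t=Q[Q[:,2]>np.percentile(Q[:,2],75)];print('topcam',t.mean(0),np.percentile(Q,[2,50,98],axis=0).round(4))
plan([.563,.288,.114],A)
E
```

```text
[0.55737615 0.3679832  0.40423448] [-2.95202749e-01 -1.47191479e-04  5.19169642e-02] 59.840722191387435
1643
[[0.5373 0.2811 0.1024]
 [0.5615 0.2929 0.1413]
 [0.5781 0.3193 0.1438]]
top [0.56294809 0.28998324 0.14329059] [-0.03035395  0.12628364]
topcam [0.56190441 0.28911206 0.14421844] [[0.5345 0.2806 0.1019]
 [0.5604 0.2899 0.1411]
 [0.5776 0.3088 0.1458]]
t3.92 tcp [0.562  0.2883 0.2387] phi 3.0 turn -0.001 shift [ -0.4   1.  124.7] rpy err [-0.0001 -0.0002]
```

View pics/w1.png

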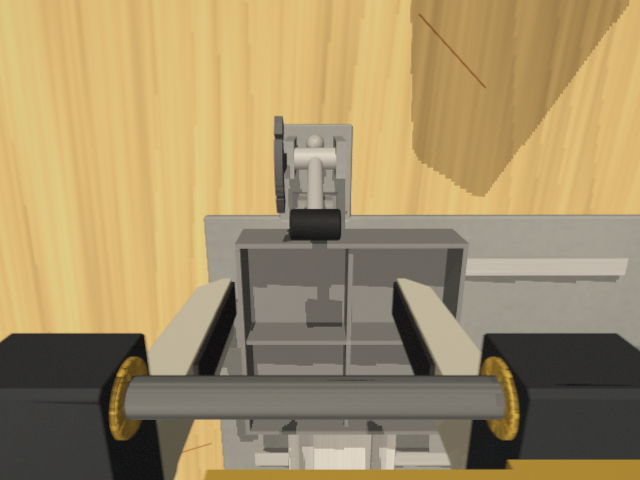

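>>> move_arm(
  rows=[
    [[1, 0, 40, 0, 0, 0, 0.7], [0, 0, 40, 0, 0, 0, 0.7], [0, 0, 25, 0, 0, 0, 0.7], [0, 0, 15, 0, 0, 0, 0.7], [0, 0, 0, 0, 0, 0, 0], [0, 0, 0, 0, 0, 0, 0], [0, 0, 0, 0, 0, 0, 0], [0, 0, 0, 0, 0, 0, 0], [10.4, 0, -3.6, 0, 0, 0, 0], [11.7, 0, -2.4, 0, 0, 0, 0], [11, 0, -0.7, 0, 0, 0, 0], [11, 0, 0.7, 0, 0, 0, 0], [11.7, 0, 2.4, 0, 0, 0, 0], [10.4, 0, 3.6, 0, 0, 0, 0], [2, 0, 0.5, 0, 0, 0, 0], [0, 0, 0, 0, 0, 0, 0]],
  ],
  squeeze=15,
)

```text
time: 5.92
tcp_pos: [0.5593, 0.3578, 0.1186]
eef_rot: [3.14, -0.001, 1.623]
contact_force: [5.3, 1.7, 4.1]
width: 0.365
finger_force: 15.0
```

>>> move_arm(
  rows=[
    [[0, 0, 0, 0, 0, 0, 0.6], [0, 0, 0, 0, 0, 0, 0.6], [0, 0, 0, 0, 0, 0, 0.6], [0, 0, -30, 0, 0, 0, 0.6], [0, 0, -40, 0, 0, 0, 0.6], [0, 0, -50, 0, 0, 0, 0.6], [-40, 0, 0, 0, 0, 0, 0.7], [-40, 0, 0, 0, 0, 0, 0.7], [0, 0, 0, 0, 0, 0, 0.7]],
  ],
)

```text
time: 7.05
tcp_pos: [0.5631, 0.275, 0.2385]
eef_rot: [3.141, 0.0, 1.621]
contact_force: [-0.7, 0.3, 1.1]
width: 0.695
finger_force: 0.0
```

```bash
python3 - <<'E'
from h import *
m,im,d=snap('wrist','w2.png'); P=cloud(m,d)
b=(im.max(-1)<60)&(P[...,2]>.10)&(P[...,2]<.155)&(abs(P[...,0]-.558)<.04)&(abs(P[...,1]-.33)<.08)
Q=P[b]; t=Q[Q[:,2]>np.percentile(Q[:,2],70)]; print(b.sum(),'top',t.mean(0),w2r(t.mean(0)))
bot.read_camera('top'); 
mt,it,dt=snap('top'); PT=cloud(mt,dt); np.savez('top1.npz',im=it,P=PT)
X,Y,Z=PT[...,0],PT[...,1],PT[...,2]
n,l,s,c=cv2.connectedComponentsWithStats(((Z>.072)&(Z<.09)&(Y<-.06)&(Y>-.42)&(X>.3)&(X<.68)).astype(np.uint8))
for i in range(1,n):
    if s[i,4]>100:
        r=cv2.minAreaRect((PT[l==i][:,:2]*1000).astype(np.float32)); print(np.round(r[0],1),np.round(r[1],1),round(r[2],1),it[l==i].mean(0).round())
plan([.589,-.198,.2],A+np.pi/2)
E
```

```text
1951 top [0.55861552 0.35879822 0.14305385] [-0.03100689  0.19523178]
[ 589.1 -197.8] [51.  52.2] 0.0 [131. 123. 111.]
[ 575.5 -330.1] [47.1 67.7] 58.4 [118. 110. 100.]
[ 472.7 -161.8] [57.1 51.1] 40.0 [174. 169. 155.]
[ 469.1 -344.7] [49.3 49.7] 5.5 [118. 111. 100.]
[ 386.2 -110.3] [51.2 56.7] 81.3 [ 19. 157. 137.]
[ 371.9 -198.7] [51.6 56.3] 22.5 [ 42.  90. 164.]
t7.20 tcp [0.5629 0.2774 0.2381] phi 3.0 turn 1.569 shift [  0.7 476.1  38.1] rpy err [-0.0002 -0.0002]
```

>>> move_arm(
  rows=[
    [[0, 0, 0, 0, 0, 0.1743, 0.8], [0, 0, 0, 0, 0, 0.1743, 0.8], [0, 0, 0, 0, 0, 0.1743, 0.8], [0, 0, 0, 0, 0, 0.1743, 0.8], [0, 0, 0, 0, 0, 0.1743, 0.8], [0, 0, 0, 0, 0, 0.1743, 0.8], [0, 0, 0, 0, 0, 0.1743, 0.8], [0, 0, 0, 0, 0, 0.1743, 0.8], [0, 0, 0, 0, 0, 0.1743, 0.8], [0, 47.6, 0, 0, 0, 0, 0.8], [0, 47.6, 0, 0, 0, 0, 0.8], [0, 47.6, 0, 0, 0, 0, 0.8], [0, 47.6, 0, 0, 0, 0, 0.8], [0, 47.6, 0, 0, 0, 0, 0.8], [0, 47.6, 4, 0, 0, 0, 0.8], [0, 47.6, 8, 0, 0, 0, 0.8], [0, 47.6, 8, 0, 0, 0, 0.8], [0, 47.6, 8, 0, 0, 0, 0.8], [0, 47.6, 10, 0, 0, 0, 0.8]],
  ],
)

```text
time: 9.57
tcp_pos: [0.5893, -0.1991, 0.1999]
eef_rot: [-3.141, -0.0, 0.055]
contact_force: [0.2, 0.9, -0.7]
width: 0.796
finger_force: 0.0
```

```bash
python3 - <<'E'
from h import *
plan([.5893,-.1977,.046],A+np.pi/2)
E
```

```text
t9.57 tcp [ 0.5893 -0.1991  0.1999] phi -86.8 turn 0.002 shift [ 1.000e-01 -1.400e+00  1.539e+02] rpy err [-0.0001 -0.0002]
```

>>> move_arm(
  rows=[
    [[0, -1, 40, 0, 0, 0, 0.8], [0, 0, 45, 0, 0, 0, 0.8], [0, 0, 40, 0, 0, 0, 0.8], [0, 0, 20, 0, 0, 0, 0.8], [0, 0, 9, 0, 0, 0, 0.8], [0, 0, 0, 0, 0, 0, 0.3], [0, 0, 0, 0, 0, 0, 0.3], [0, 0, 0, 0, 0, 0, 0.3], [0, 0, 0, 0, 0, 0, 0.3], [0, 0, -15, 0, 0, 0, 0.3], [0, 0, -40, 0, 0, 0, 0.3], [0, 0, -45, 0, 0, 0, 0.3], [0, 0, -50, 0, 0, 0, 0.3], [0, 0, 0, 0, 0, 0, 0.3]],
  ],
  squeeze=25,
)

```text
time: 11.32
tcp_pos: [0.5899, -0.1978, 0.2016]
eef_rot: [3.139, -0.006, 0.054]
contact_force: [0.6, 0.3, -1.9]
width: 0.565
finger_force: 25.0
```

```bash
python3 - <<'E'
from h import *
for w in ((.047,-.047),(.047,.047),(-.047,-.047),(-.047,.047)): print(w,r2w(*w))
plan([*r2w(.047,-.047),.0895],A+np.pi/2)
E
```

```text
(0.047, -0.047) [0.64944193 0.12107595]
(0.047, 0.047) [0.64442405 0.21494193]
(-0.047, -0.047) [0.55557595 0.11605807]
(-0.047, 0.047) [0.55055807 0.20992405]
t11.32 tcp [ 0.5899 -0.1978  0.2016] phi -86.9 turn 0.001 shift [  76.5 -315.3  112.1] rpy err [-0.0028 -0.0063]
```

>>> move_arm(
  rows=[
    [[9.6, -39.4, 0, 0, 0, 0, 0.3], [9.6, -39.4, 0, 0, 0, 0, 0.3], [9.6, -39.4, 0, 0, 0, 0, 0.3], [9.6, -39.4, 0, 0, 0, 0, 0.3], [9.6, -39.4, 0, 0, 0, 0, 0.3], [9.6, -39.4, 0, 0, 0, 0, 0.3], [9.6, -39.4, 0, 0, 0, 0, 0.3], [9.3, -39.5, 0, 0, 0, 0, 0.3], [0, 0, 0, 0, 0, 0, 0.3], [0, 0, 30, 0, 0, 0, 0.3], [0, 0, 30, 0, 0, 0, 0.3], [0, 0, 28, 0, 0, 0, 0.3], [0, 0, 14, 0, 0, 0, 0.3], [0, 0, 6, 0, 0, 0, 0.3], [0, 0, 3.5, 0, 0, 0, 0.3], [0, 0, 0, 0, 0, 0, 0.3], [0, 0, 0, 0, 0, 0, 0.3]],
  ],
)

```text
time: 13.45
tcp_pos: [0.6502, 0.1206, 0.0889]
eef_rot: [3.14, -0.006, 0.054]
contact_force: [0.8, -6.6, 17.2]
width: 0.565
finger_force: 25.0
```

>>> move_arm(
  rows=[
    [[0, 0, 0, 0, 0, 0, 0.75], [0, 0, 0, 0, 0, 0, 0.75], [0, 0, 0, 0, 0, 0, 0.75], [0, 0, -30, 0, 0, 0, 0.75], [0, 0, -40, 0, 0, 0, 0.75], [0, 0, -40, 0, 0, 0, 0.75], [0, 0, 0, 0, 0, 0, 0.75]],
  ],
)

```text
time: 14.32
tcp_pos: [0.6491, 0.1218, 0.1983]
eef_rot: [-3.141, -0.005, 0.054]
contact_force: [-1.1, -0.4, 0.0]
width: 0.746
finger_force: 0.0
```

```bash
python3 - <<'E'
from h import *
plan([.5754,-.3300,.2],None); plan([.5754,-.3300,.2],np.radians(58.6))
m,im,d=snap('wrist','w3.png')
mt,it,dt=snap('top','t3.png'); P=cloud(mt,dt); X,Y,Z=np.moveaxis(P,-1,0)
k=(Z>.115)&(Z<.13)&(abs(X-.65)<.05)&(abs(Y-.12)<.05); print(k.sum(),P[k].mean(0) if k.any() else '')
E
```

```text
t14.32 tcp [0.6491 0.1218 0.1983] phi -86.9 turn 0.000 shift [-98.  447.2  -1.7] rpy err [-0.0005 -0.0049]
t14.32 tcp [0.6491 0.1218 0.1983] phi -86.9 turn 0.602 shift [172.5 424.   -1.7] rpy err [-0.0005 -0.0049]
178 [0.63563245 0.12110683 0.12177313]
```

View pics/w3.png

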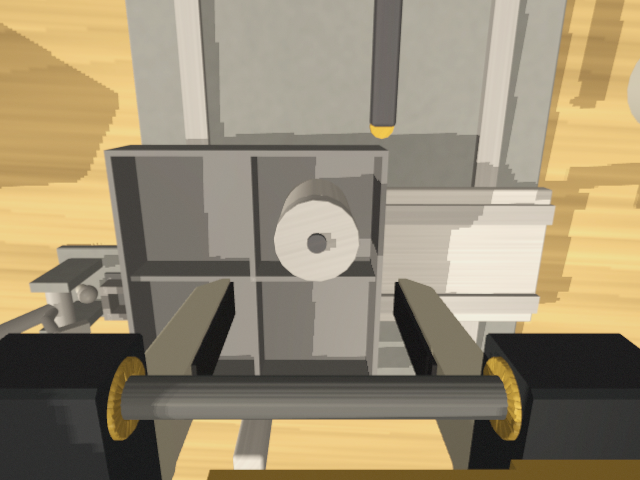

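>>> move_arm(
  rows=[
    [[-9.8, 44.7, 0, 0, 0, 0, 0.8], [-9.8, 44.7, 0, 0, 0, 0, 0.8], [-9.8, 44.7, 0, 0, 0, 0, 0.8], [-9.8, 44.7, 0, 0, 0, 0, 0.8], [-9.8, 44.7, 0, 0, 0, 0, 0.8], [-9.8, 44.7, 0, 0, 0, 0, 0.8], [-9.8, 44.7, 0, 0, 0, 0, 0.8], [-9.8, 44.7, 0, 0, 0, 0, 0.8], [-9.8, 44.7, 0, 0, 0, 0, 0.8], [-9.8, 44.7, 0, 0, 0, 0, 0.8], [0, 0, 0, 0, 0, 0.1505, 0.8], [0, 0, 0, 0, 0, 0.1505, 0.8], [0, 0, 0, 0, 0, 0.1505, 0.8], [0, 0, 0, 0, 0, 0.1505, 0.8], [0, 0, 0, 0, 0, 0, 0.8]],
  ],
)

```text
time: 16.3
tcp_pos: [0.574, -0.3298, 0.193]
eef_rot: [-3.142, 0.002, -0.547]
contact_force: [-0.2, -0.8, 0.8]
width: 0.798
finger_force: 0.0
```

```bash
cat >> h.py <<'E'
def tins(z0=.072,z1=.09,box=(.3,.68,-.45,-.06)):
    """tin lids seen by the wrist camera"""
    m,im,d=snap('wrist'); P=cloud(m,d); X,Y,Z=np.moveaxis(P,-1,0)
    k=(Z>z0)&(Z<z1)&(X>box[0])&(X<box[1])&(Y>box[2])&(Y<box[3])&(d>.15)
    n,l,s,c=cv2.connectedComponentsWithStats(k.astype(np.uint8))
    for i in range(1,n):
        if s[i,4]>300:
            Q=P[l==i]; r=cv2.minAreaRect((Q[:,:2]*1000).astype(np.float32))
            print('lid',np.round(r[0],1),np.round(r[1],1),round(r[2],1),s[i].tolist(),im[l==i].mean(0).round(),Q[:,2].mean().round(4))
    return m,im,P
E
python3 - <<'E'
from h import *
m,im,P=tins()
plan([.5754,-.3300,.046],np.radians(58.6))
E
```

```text
lid [ 573.9 -331.5] [46.2 67.8] 58.7 [280, 174, 68, 95, 6121] [176. 167. 154.] 0.0797
lid [ 467.3 -340.5] [49.9 37.3] 6.5 [359, 293, 56, 75, 2054] [168. 160. 146.] 0.0794
lid [ 462.1 -160.5] [51.1 39.9] 54.5 [177, 420, 64, 38, 1872] [175. 169. 157.] 0.0799
lid [ 389.9 -212.8] [37.4  9.5] 59.2 [286, 460, 44, 10, 310] [22. 44. 80.] 0.0757
t16.35 tcp [ 0.574  -0.3299  0.1933] phi -121.2 turn 0.003 shift [  1.2  -0.6 147.3] rpy err [-0.      0.0018]
```

>>> move_arm(
  rows=[
    [[1, 0.4, 40, 0, 0, 0, 0.8], [0, 0, 45, 0, 0, 0, 0.8], [0, 0, 38, 0, 0, 0, 0.8], [0, 0, 16, 0, 0, 0, 0.8], [0, 0, 8, 0, 0, 0, 0.8], [0, 0, 0, 0, 0, 0, 0.3], [0, 0, 0, 0, 0, 0, 0.3], [0, 0, 0, 0, 0, 0, 0.3], [0, 0, 0, 0, 0, 0, 0.3], [0, 0, -15, 0, 0, 0, 0.3], [0, 0, -40, 0, 0, 0, 0.3], [0, 0, -45, 0, 0, 0, 0.3], [0, 0, -50, 0, 0, 0, 0.3], [0, 0, 0, 0, 0, -0.1505, 0.3], [0, 0, 0, 0, 0, -0.1505, 0.3], [0, 0, 0, 0, 0, -0.1505, 0.3], [0, 0, 0, 0, 0, -0.1505, 0.3], [0, 0, 0, 0, 0, 0, 0.3]],
  ],
  squeeze=25,
)

```text
time: 18.6
tcp_pos: [0.5749, -0.3309, 0.1983]
eef_rot: [3.141, -0.0, 0.053]
contact_force: [0.2, -0.3, -2.9]
width: 0.497
finger_force: 25.0
```

```bash
python3 - <<'E'
from h import *
plan([*r2w(.047,.047),.0895],A+np.pi/2)
E
```

```text
t18.60 tcp [ 0.5749 -0.3309  0.1983] phi -86.9 turn -0.000 shift [  98.6 -541.3  108.8] rpy err [-0.0002 -0.0002]
```

>>> move_arm(
  rows=[
    [[8.2, -45.1, 0, 0, 0, 0, 0.3], [8.2, -45.1, 0, 0, 0, 0, 0.3], [8.2, -45.1, 0, 0, 0, 0, 0.3], [8.2, -45.1, 0, 0, 0, 0, 0.3], [8.2, -45.1, 0, 0, 0, 0, 0.3], [8.2, -45.1, 0, 0, 0, 0, 0.3], [8.2, -45.1, 0, 0, 0, 0, 0.3], [8.2, -45.1, 0, 0, 0, 0, 0.3], [8.2, -45.1, 0, 0, 0, 0, 0.3], [8.2, -45.1, 0, 0, 0, 0, 0.3], [8.2, -45.1, 0, 0, 0, 0, 0.3], [8.4, -45.2, 0, 0, 0, 0, 0.3], [0, 0, 0, 0, 0, 0, 0.3], [0, 0, 30, 0, 0, 0, 0.3], [0, 0, 30, 0, 0, 0, 0.3], [0, 0, 28, 0, 0, 0, 0.3], [0, 0, 14, 0, 0, 0, 0.3], [0, 0, 5, 0, 0, 0, 0.3], [0, 0, 1.5, 0, 0, 0, 0.3], [0, 0, 0, 0, 0, 0, 0.3]],
  ],
)

```text
time: 21.1
tcp_pos: [0.6447, 0.2149, 0.0905]
eef_rot: [-3.141, -0.002, 0.054]
contact_force: [1.1, -2.2, 2.0]
width: 0.494
finger_force: 25.0
```

>>> move_arm(
  rows=[
    [[0, 0, 0, 0, 0, 0, 0.66], [0, 0, 0, 0, 0, 0, 0.66], [0, 0, 0, 0, 0, 0, 0.66], [0, 0, -30, 0, 0, 0, 0.66], [0, 0, -40, 0, 0, 0, 0.66], [0, 0, -40, 0, 0, 0, 0.66], [0, 0, 0, 0, 0, 0, 0.66]],
  ],
)

```text
time: 21.98
tcp_pos: [0.6452, 0.2153, 0.2031]
eef_rot: [-3.14, -0.005, 0.054]
contact_force: [-0.2, 0.1, -0.3]
width: 0.656
finger_force: 0.0
```

```bash
python3 - <<'E'
from h import *
plan([.469,-.3447,.2],None); plan([.469,-.3447,.2],np.radians(96))
m,im,P=tins(.115,.13,(.5,.72,.05,.28))
E
```

```text
t21.98 tcp [0.6452 0.2153 0.2031] phi -86.9 turn 0.000 shift [-206.2  549.6    3.1] rpy err [-0.0013 -0.0052]
t21.98 tcp [0.6452 0.2153 0.2031] phi -86.9 turn -0.051 shift [-233.8  538.5    3.1] rpy err [-0.0013 -0.0052]
lid [643.6 213.9] [67.  46.2] 3.3 [277, 188, 76, 103, 7530] [205. 197. 183.] 0.1216
lid [649.6 119.7] [52.4 52.4] 21.1 [422, 198, 86, 82, 5480] [189. 181. 168.] 0.1215
```

>>> move_arm(
  rows=[
    [[0, 0, 0, 0, 0, -0.051, 0.8], [-18, 41.4, 0, 0, 0, 0, 0.8], [-18, 41.4, 0, 0, 0, 0, 0.8], [-18, 41.4, 0, 0, 0, 0, 0.8], [-18, 41.4, 0, 0, 0, 0, 0.8], [-18, 41.4, 0, 0, 0, 0, 0.8], [-18, 41.4, 0, 0, 0, 0, 0.8], [-18, 41.4, 0, 0, 0, 0, 0.8], [-18, 41.4, 0, 0, 0, 0, 0.8], [-18, 41.4, 0, 0, 0, 0, 0.8], [-18, 41.4, 0, 0, 0, 0, 0.8], [-18, 41.4, 0, 0, 0, 0, 0.8], [-18, 41.4, 0, 0, 0, 0, 0.8], [-18, 41.4, 3, 0, 0, 0, 0.8], [0, 0, 0, 0, 0, 0, 0.8]],
  ],
)

```text
time: 23.9
tcp_pos: [0.4665, -0.3467, 0.194]
eef_rot: [-3.14, 0.002, 0.102]
contact_force: [0.3, 0.2, 0.0]
width: 0.797
finger_force: 0.0
```

```bash
python3 - <<'E'
from h import *
m,im,P=tins()
plan([.469,-.3447,.046],np.radians(96))
E
```

```text
lid [ 470.6 -163.5] [51.2 59. ] 10.0 [4, 151, 91, 78, 5203] [179. 175. 164.] 0.0795
lid [ 467.5 -346.4] [49.4 49.1] 6.7 [276, 186, 72, 70, 4823] [178. 169. 155.] 0.0796
lid [ 385.3 -129.4] [19.6 49.8] 89.3 [0, 263, 29, 66, 1373] [  6. 143. 126.] 0.0784
lid [ 377.8 -201.8] [53.4 43.9] 77.4 [72, 288, 75, 63, 2901] [ 38.  91. 159.] 0.0793
t23.95 tcp [ 0.4671 -0.3454  0.1944] phi -84.1 turn -0.002 shift [  2.   -0.5 148.4] rpy err [-0.0019  0.0017]
```

>>> move_arm(
  rows=[
    [[1, 0, 40, 0, 0, 0, 0.8], [0, 0, 45, 0, 0, 0, 0.8], [0, 0, 39, 0, 0, 0, 0.8], [0, 0, 16, 0, 0, 0, 0.8], [0, 0, 8, 0, 0, 0, 0.8], [0, 0, 0, 0, 0, 0, 0.3], [0, 0, 0, 0, 0, 0, 0.3], [0, 0, 0, 0, 0, 0, 0.3], [0, 0, 0, 0, 0, 0, 0.3], [0, 0, -15, 0, 0, 0, 0.3], [0, 0, -40, 0, 0, 0, 0.3], [0, 0, -45, 0, 0, 0, 0.3], [0, 0, -50, 0, 0, 0, 0.3], [0, 0, 0, 0, 0, 0.051, 0.3], [0, 0, 0, 0, 0, 0, 0.3]],
  ],
  squeeze=25,
)

```text
time: 25.82
tcp_pos: [0.4688, -0.3447, 0.199]
eef_rot: [3.141, -0.001, 0.054]
contact_force: [0.2, -0.1, -2.2]
width: 0.523
finger_force: 25.0
```

```bash
python3 - <<'E'
from h import *
plan([*r2w(-.047,.047),.0895],A+np.pi/2)
E
```

```text
t25.82 tcp [ 0.4688 -0.3447  0.199 ] phi -86.9 turn 0.001 shift [ 111.2 -549.5  109.5] rpy err [-0.0004 -0.0005]
```

>>> move_arm(
  rows=[
    [[9.3, -45.8, 0, 0, 0, 0, 0.3], [9.3, -45.8, 0, 0, 0, 0, 0.3], [9.3, -45.8, 0, 0, 0, 0, 0.3], [9.3, -45.8, 0, 0, 0, 0, 0.3], [9.3, -45.8, 0, 0, 0, 0, 0.3], [9.3, -45.8, 0, 0, 0, 0, 0.3], [9.3, -45.8, 0, 0, 0, 0, 0.3], [9.3, -45.8, 0, 0, 0, 0, 0.3], [9.3, -45.8, 0, 0, 0, 0, 0.3], [9.3, -45.8, 0, 0, 0, 0, 0.3], [9.3, -45.8, 0, 0, 0, 0, 0.3], [9.3, -45.8, 0, 0, 0, 0, 0.3], [0, 0, 0, 0, 0, 0, 0.3], [0, 0, 30, 0, 0, 0, 0.3], [0, 0, 30, 0, 0, 0, 0.3], [0, 0, 28, 0, 0, 0, 0.3], [0, 0, 14, 0, 0, 0, 0.3], [0, 0, 5, 0, 0, 0, 0.3], [0, 0, 2, 0, 0, 0, 0.3], [0, 0, 0, 0, 0, 0, 0.3]],
  ],
)

```text
time: 28.32
tcp_pos: [0.5516, 0.2099, 0.091]
eef_rot: [-3.142, -0.003, 0.054]
contact_force: [1.4, -3.4, 6.5]
width: 0.525
finger_force: 25.0
```

>>> move_arm(
  rows=[
    [[0, 0, 0, 0, 0, 0, 0.68], [0, 0, 0, 0, 0, 0, 0.68], [0, 0, 0, 0, 0, 0, 0.68], [0, 0, -30, 0, 0, 0, 0.68], [0, 0, -40, 0, 0, 0, 0.68], [0, 0, -40, 0, 0, 0, 0.68], [0, 0, 0, 0, 0, 0, 0.68]],
  ],
)

```text
time: 29.2
tcp_pos: [0.5516, 0.2105, 0.2026]
eef_rot: [-3.14, -0.005, 0.054]
contact_force: [-0.6, 0.5, -0.9]
width: 0.676
finger_force: 0.0
```

```bash
python3 - <<'E'
from h import *
for a in (9.5,69.5,129.5): plan([.472,-.1625,.2],np.radians(a))
plan([.472,-.1625,.2])
m,im,P=tins(.115,.13,(.5,.72,.05,.28))
m,im,d=snap('top'); P=cloud(m,d); X,Y,Z=np.moveaxis(P,-1,0)
k=(Z>.074)&(Z<.09)&(abs(X-.472)<.045)&(abs(Y+.162)<.045)
c=cv2.convexHull((P[k][:,:2]*1000).astype(np.float32)); print(P[k].mean(0),cv2.minAreaRect(c))
for a in range(0,60,3):
    w=[np.ptp(c[:,0]@[np.cos(np.radians(a+b)),np.sin(np.radians(a+b))]) for b in (0,60,120)]; print(a,np.round(w,1),round(sum(w),1))
E
```

```text
t29.20 tcp [0.5516 0.2105 0.2026] phi -86.9 turn 1.459 shift [354.7 140.1   2.6] rpy err [-0.0013 -0.0047]
t29.20 tcp [0.5516 0.2105 0.2026] phi -86.9 turn 0.412 shift [ 56.1 377.2   2.6] rpy err [-0.0013 -0.0047]
t29.20 tcp [0.5516 0.2105 0.2026] phi -86.9 turn -0.635 shift [-298.7  237.2    2.6] rpy err [-0.0013 -0.0047]
t29.20 tcp [0.5516 0.2105 0.2026] phi -86.9 turn 0.000 shift [-99.7 368.1   2.6] rpy err [-0.0013 -0.0047]
lid [644.4 213.9] [66.9 46.2] 3.3 [273, 16, 85, 127, 10367] [206. 198. 185.] 0.1217
lid [650.7 119.7] [52.2 52.8] 52.4 [435, 28, 97, 100, 7547] [201. 192. 179.] 0.1216
lid [549.9 208.7] [49.3 49. ] 3.4 [275, 202, 80, 77, 5975] [201. 193. 180.] 0.1216
[ 0.47212652 -0.1618485   0.07961736] ((472.19598388671875, -162.49673461914062), (50.977996826171875, 56.95847702026367), 9.896759986877441)
0 [54.2 54.8 53.7] 162.7
3 [53.3 53.9 52.9] 160.0
6 [52.3 52.9 51.9] 157.2
9 [51.2 51.8 51.5] 154.5
12 [51.8 51.7 51.7] 155.2
15 [53.  52.8 52.9] 158.7
18 [54.  53.9 54. ] 161.9
21 [54.9 54.7 55.1] 164.7
24 [55.6 55.4 55.9] 167.0
27 [56.2 56.  56.7] 168.9
30 [56.9 56.4 57.2] 170.5
33 [57.4 56.7 57.6] 171.7
36 [57.7 56.8 57.9] 172.4
39 [57.9 56.9 58. ] 172.8
42 [57.9 56.9 57.9] 172.8
45 [57.8 56.8 57.7] 172.3
48 [57.5 56.5 57.3] 171.3
51 [57.1 56.  56.7] 169.8
54 [56.5 55.4 56. ] 167.9
57 [55.7 54.7 55.2] 165.5
```

>>> move_arm(
  rows=[
    [[-11.1, 40.9, 0, 0, 0, 0, 0.8], [-11.1, 40.9, 0, 0, 0, 0, 0.8], [-11.1, 40.9, 0, 0, 0, 0, 0.8], [-11.1, 40.9, 0, 0, 0, 0, 0.8], [-11.1, 40.9, 0, 0, 0, 0, 0.8], [-11.1, 40.9, 0, 0, 0, 0, 0.8], [-11.1, 40.9, 0, 0, 0, 0, 0.8], [-11.1, 40.9, 0, 0, 0, 0, 0.8], [-11.1, 40.9, 0, 0, 0, 0, 0.8], [0, 0, 0, 0, 0, 0.134, 0.8], [0, 0, 0, 0, 0, 0.134, 0.8], [0, 0, 0, 0, 0, 0.134, 0.8], [0, 0, 0, 0, 0, 0, 0.8]],
  ],
)

```text
time: 30.92
tcp_pos: [0.4704, -0.1627, 0.1978]
eef_rot: [-3.141, 0.002, -0.347]
contact_force: [0.0, -0.3, -0.8]
width: 0.8
finger_force: 0.0
```

```bash
python3 - <<'E'
from h import *
m,im,P=tins()
plan([.4715,-.1629,.046],np.radians(70))
E
```

```text
lid [ 470.9 -163.1] [58.2 51.7] 39.1 [276, 180, 74, 82, 4456] [194. 189. 177.] 0.0797
lid [ 371.9 -189. ] [29.5 58.5] 84.1 [366, 287, 48, 71, 1947] [ 49. 107. 178.] 0.0794
lid [ 385.  -111.2] [51.3 58.3] 80.1 [252, 307, 71, 69, 3572] [ 10. 167. 150.] 0.0795
t30.98 tcp [ 0.4705 -0.1627  0.198 ] phi -109.8 turn 0.004 shift [  1.   -0.2 152. ] rpy err [-0.0001  0.0016]
```

>>> move_arm(
  rows=[
    [[1, 0, 40, 0, 0, 0, 0.8], [0, 0, 45, 0, 0, 0, 0.8], [0, 0, 40, 0, 0, 0, 0.8], [0, 0, 18, 0, 0, 0, 0.8], [0, 0, 9, 0, 0, 0, 0.8], [0, 0, 0, 0, 0, 0, 0.3], [0, 0, 0, 0, 0, 0, 0.3], [0, 0, 0, 0, 0, 0, 0.3], [0, 0, 0, 0, 0, 0, 0.3], [0, 0, -15, 0, 0, 0, 0.3], [0, 0, -40, 0, 0, 0, 0.3], [0, 0, -45, 0, 0, 0, 0.3], [0, 0, -50, 0, 0, 0, 0.3], [0, 0, 0, 0, 0, -0.134, 0.3], [0, 0, 0, 0, 0, -0.134, 0.3], [0, 0, 0, 0, 0, -0.134, 0.3], [0, 0, 0, 0, 0, 0, 0.3]],
  ],
  squeeze=25,
)

```text
time: 33.1
tcp_pos: [0.4716, -0.1632, 0.1979]
eef_rot: [3.141, -0.0, 0.053]
contact_force: [0.6, 0.1, -0.9]
width: 0.551
finger_force: 25.0
```

```bash
python3 - <<'E'
from h import *
plan([*r2w(-.047,-.047),.0895],A+np.pi/2)
E
```

```text
t33.10 tcp [ 0.4716 -0.1632  0.1979] phi -86.9 turn -0.000 shift [  98.7 -274.4  108.4] rpy err [-0.0002 -0.0003]
```

>>> move_arm(
  rows=[
    [[14.1, -39.2, 0, 0, 0, 0, 0.3], [14.1, -39.2, 0, 0, 0, 0, 0.3], [14.1, -39.2, 0, 0, 0, 0, 0.3], [14.1, -39.2, 0, 0, 0, 0, 0.3], [14.1, -39.2, 0, 0, 0, 0, 0.3], [14.1, -39.2, 0, 0, 0, 0, 0.3], [14.1, -39.2, 0, 0, 0, 0, 0.3], [0, 0, 0, 0, 0, 0, 0.3], [0, 0, 30, 0, 0, 0, 0.3], [0, 0, 30, 0, 0, 0, 0.3], [0, 0, 28, 0, 0, 0, 0.3], [0, 0, 14, 0, 0, 0, 0.3], [0, 0, 4, 0, 0, 0, 0.3], [0, 0, 2, 0, 0, 0, 0.3], [0, 0, 0, 0, 0, 0, 0.3]],
  ],
)

```text
time: 34.98
tcp_pos: [0.5559, 0.1161, 0.0901]
eef_rot: [-3.141, -0.001, 0.054]
contact_force: [-0.4, -1.2, 0.7]
width: 0.547
finger_force: 25.0
```

>>> move_arm(
  rows=[
    [[0, 0, 0, 0, 0, 0, 0.72], [0, 0, 0, 0, 0, 0, 0.72], [0, 0, 0, 0, 0, 0, 0.72], [0, 0, -30, 0, 0, 0, 0.72], [0, 0, -40, 0, 0, 0, 0.72], [0, 0, -40, 0, 0, 0, 0.72], [-40, -15, 0, 0, 0, 0, 0.72], [-40, -15, 0, 0, 0, 0, 0.72], [0, -15, 0, 0, 0, 0, 0.6], [0, 0, 0, 0, 0, 0, 0.6]],
  ],
)

```text
time: 36.22
tcp_pos: [0.4734, 0.1574, 0.1993]
eef_rot: [-3.141, -0.001, 0.055]
contact_force: [-0.3, 0.3, 0.6]
width: 0.609
finger_force: 0.0
```

```bash
cat >> h.py <<'E'
def tip(cams=('wrist',)):
    for c in cams:
        m,im,d=snap(c); h=cv2.cvtColor(im,cv2.COLOR_RGB2HSV)
        P=cloud(m,d); k=(h[...,0]>15)&(h[...,0]<35)&(h[...,1]>170)&(h[...,2]>120)&(P[...,2]>.125)&(P[...,2]<.16)&(P[...,0]>.68)&(P[...,0]<.76)&(abs(P[...,1]-.09)<.04)
        if k.sum()<3: print(c,'no tip'); continue
        v,u=np.nonzero(k); Q=P[k]; print(c,'tip n',k.sum(),'u',u.min(),u.max(),'v',v.min(),v.max(),np.percentile(Q,[2,50,98],axis=0).round(4).tolist(),'med reader',w2r(np.median(Q,0)).round(4),'lowest',Q[Q[:,2].argsort()[:8]].mean(0).round(4))
E
python3 - <<'E'
from h import *
m,im,P=tins(.115,.13,(.5,.72,.05,.28)); cv2.imwrite('pics/w4.png',im[...,::-1])
tip(('wrist','top','scene'))
X,Y,Z=np.moveaxis(P,-1,0)
k=(Z>.127)&(Z<.138)&(abs(X-.48)<.03)&(abs(Y-.159)<.03); print('post',k.sum(),cv2.minAreaRect((P[k][:,:2]*1000).astype(np.float32)),Z[k].mean())
plan([.4803,.1588,.105],A+np.pi/2)
E
```

```text
lid [553.8 115.9] [51.  58.4] 33.0 [347, 52, 95, 109, 7509] [202. 196. 185.] 0.1217
lid [549.7 208.6] [49.  49.4] 3.5 [181, 60, 94, 92, 7994] [191. 183. 170.] 0.1217
wrist no tip
top tip n 13 u 285 289 v 170 173 [[0.7164, 0.0883, 0.1469], [0.7196, 0.092, 0.1493], [0.722, 0.096, 0.152]] med reader [ 0.1155 -0.0798] lowest [0.7201 0.0916 0.1485]
scene no tip
post 1345 ((484.2760314941406, 158.2176055908203), (21.705839157104492, 21.988866806030273), 3.371263265609741) 0.13201632718515735
t36.42 tcp [0.4736 0.1563 0.1988] phi -86.9 turn 0.000 shift [ 6.8 -2.1 93.8] rpy err [-0.0003  0.0007]
```

View pics/w4.png

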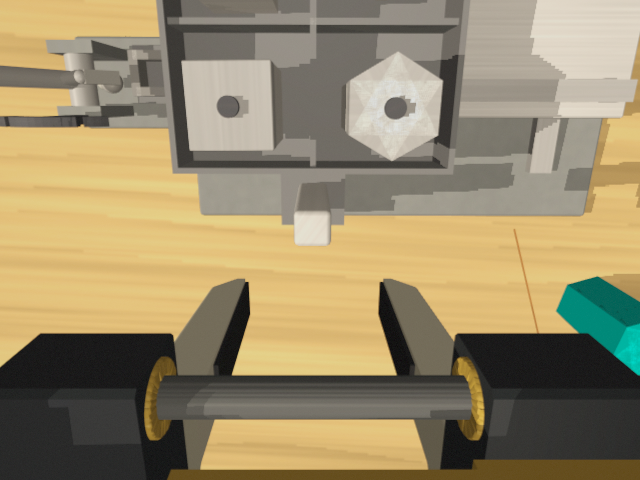

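>>> move_arm(
  rows=[
    [[8.5, -1.8, 30, 0, 0, 0, 0.6], [0, 0, 40, 0, 0, 0, 0.6], [0, 0, 20, 0, 0, 0, 0.6], [0, 0, 7, 0, 0, 0, 0.6], [0, 0, 0, 0, 0, 0, 0], [0, 0, 0, 0, 0, 0, 0], [0, 0, 0, 0, 0, 0, 0], [0, 0, 0, 0, 0, 0, 0], [0, 0, 0, 0, 0, 0, 0]],
  ],
  squeeze=30,
)

```text
time: 37.55
tcp_pos: [0.4817, 0.159, 0.1027]
eef_rot: [-3.142, -0.001, 0.054]
contact_force: [-0.7, -1.2, 4.3]
width: 0.235
finger_force: 30.0
```

>>> move_arm(
  rows=[
    [[4, 0, 0, 0, 0, 0, 0], [9, 0, 0, 0, 0, 0, 0], [9, 0, 0, 0, 0, 0, 0], [9, 0, 0, 0, 0, 0, 0], [9, 0, 0, 0, 0, 0, 0], [9, 0, 0, 0, 0, 0, 0], [9, 0, 0, 0, 0, 0, 0], [7, 0, 0, 0, 0, 0, 0], [3, 3, 0, 0, 0, 0, 0], [0, 8, 0, 0, 0, 0, 0], [0, 8, 0, 0, 0, 0, 0], [0, 6, 0, 0, 0, 0, 0], [0, 0, 0, 0, 0, 0, 0], [0, 0, 0, 0, 0, 0, 0]],
  ],
)

```text
time: 39.3
tcp_pos: [0.5513, 0.1376, 0.1026]
eef_rot: [-3.142, -0.001, 0.054]
contact_force: [0.2, -0.5, 6.0]
width: 0.23
finger_force: 30.0
```

```bash
python3 - <<'E'
from h import *
print(bot.observe()['tcp_pos'])
m,im,P=tins(.115,.13,(.5,.76,-.05,.28)); cv2.imwrite('pics/w5.png',cv2.resize(im[:,:,::-1],None,fx=1.25,fy=1.25)); np.savez('w5.npz',P=P,im=im,**{k:v for k,v in m.items()})
tip(('wrist','top'))
X,Y,Z=np.moveaxis(P,-1,0)
k=(Z>.15)&(Z<.165)&(X<.8)&(X>.68)&(abs(Y-.095)<.03); print('bar',k.sum(),np.percentile(w2r(P[k]),[0,1,5,50],axis=0).round(4).tolist(), np.percentile(P[k],[0,1,50],axis=0).round(4).tolist())
E
```

```text
[0.55134931 0.13762694 0.10263598]
lid [596.7 187.3] [ 4.4 45.6] 4.8 [117, 191, 127, 13, 560] [197. 188. 175.] 0.121
lid [598.9  93.6] [25.   9.1] 89.2 [405, 192, 71, 27, 687] [203. 196. 182.] 0.1212
lid [561.3 137.1] [ 8.  52.4] 4.2 [243, 280, 142, 35, 2286] [124. 116. 101.] 0.123
wrist no tip
top tip n 14 u 284 289 v 170 173 [[0.7168, 0.0884, 0.1314], [0.7198, 0.0922, 0.1487], [0.7243, 0.0988, 0.1526]] med reader [ 0.1157 -0.0796] lowest [0.7207 0.0927 0.1449]Traceback (most recent call last):
  File "<stdin>", line 6, in <module>
    return _quantile_unchecked(
        a, q, axis, out, overwrite_input, method, keepdims, weights)
    return _ureduce(a,
                    func=_quantile_ureduce_func,
    ...<5 lines>...
                    overwrite_input=overwrite_input,
                    method=method)
    r = func(a, **kwargs)
    result = _quantile(arr,
                       quantiles=q,
    ...<2 lines>...
                       out=out,
                       weights=wgt)
    slices_having_nans = np.isnan(arr[-1, ...])
                                  ~~~^^^^^^^^^
IndexError: index -1 is out of bounds for axis 0 with size 0
```

View pics/w5.png

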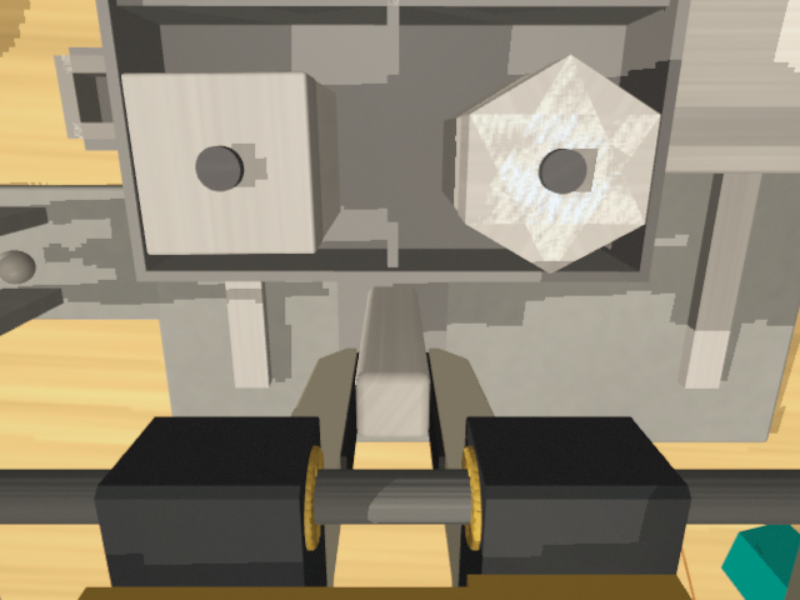

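```bash
cat >> h.py <<'E'
def crop2(fn,tp=(.117,-.080)):
    out=[]
    for c,R in (('top',32),('scene',32)):
        m,im,d=snap(c); np.savez(c+'_l.npz',im=im,d=d)
        w=[*r2w(*tp),.136]; u,v=proj(m,w); u0,v0=int(round(u))-R,int(round(v))-R
        s=400/(2*R); b=cv2.resize(im[v0:v0+2*R,u0:u0+2*R],(400,400),interpolation=cv2.INTER_CUBIC).copy()
        for p,col in (((*r2w(*tp),.136),(255,0,255)),((*r2w(*tp),.127),(0,255,255)),((*r2w(tp[0],tp[1]),.156),(0,255,0))):
            x,y=proj(m,p); cv2.circle(b,(int((x-u0+.5)*s),int((y-v0+.5)*s)),3,col,-1)
        print(c,'crop origin',u0,v0,'scale',s); out.append(b)
    cv2.imwrite('pics/'+fn,np.hstack(out)[...,::-1])
E
python3 -c "
from h import *
crop2('c1.png')"
```

```text
top crop origin 256 140 scale 6.25
scene crop origin 368 200 scale 6.25
```

View pics/c1.png

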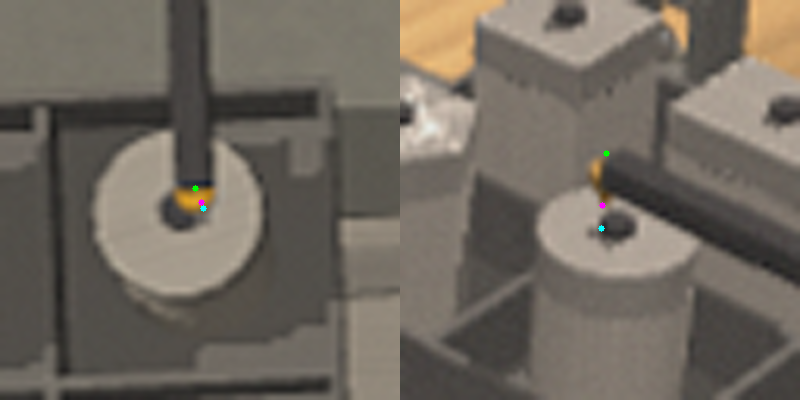

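>>> move_arm(
  rows=[
    [[0, 2.7, 0, 0, 0, 0, 0], [0, 2.6, 0, 0, 0, 0, 0], [0, 0, 0, 0, 0, 0, 0], [0, 0, 0, 0, 0, 0, 0], [0, 0, 0, 0, 0, 0, 0], [0, 0, 0, 0, 0, 0, 0], [0, 0, 0, 0, 0, 0, 0], [0, 0, 0, 0, 0, 0, 0], [0, 0, 0, 0, 0, 0, 0], [0, 0, 0, 0, 0, 0, 0], [0, 0, 0, 0, 0, 0, 0], [0, 0, 0, 0, 0, 0, 0]],
  ],
)

```text
time: 41.05
tcp_pos: [0.5516, 0.1324, 0.1026]
eef_rot: [-3.142, -0.001, 0.054]
contact_force: [1.0, -1.1, 5.4]
width: 0.238
finger_force: 30.0
```

```bash
cat >> h.py <<'E'
def lids():
    """top-camera lids on the carrier + post, reader mm"""
    m,im,d=snap('top'); P=cloud(m,d); X,Y,Z=np.moveaxis(P,-1,0); r=w2r(P)*1000
    k=(Z>.114)&(Z<.129)&(X>.45)&(Y>-.1)&(Y<.3)
    n,l,s,c=cv2.connectedComponentsWithStats(k.astype(np.uint8))
    for i in range(1,n):
        if s[i,4]>60:
            q=cv2.minAreaRect(r[l==i].astype(np.float32)); print('lid',np.round(q[0],1),np.round(q[1],1),round(q[2],1),s[i,4],Z[l==i].mean().round(4))
    k=(Z>.128)&(Z<.137)&(r[...,0]<85)&(r[...,0]>-160)&(r[...,1]>-200)&(r[...,1]<40)
    print('post',k.sum(),np.round(r[k].mean(0),1) if k.any() else '')
    print('tcp reader',np.round(w2r(bot.observe()['tcp_pos'])*1000,1))
E
python3 -c "
from h import *
crop2('c2.png'); lids()"
```

```text
top crop origin 256 140 scale 6.25
scene crop origin 368 200 scale 6.25
lid [116.4  16.9] [67.7 46.9] 0.5 817 0.1217
lid [117.3 -77.6] [51.2 51.2] 89.2 481 0.1214
lid [ 28.2 -90.4] [51.8 24.9] 25.2 230 0.1214
lid [43.4 16.7] [ 7.5 48.8] 5.9 82 0.1213
post 0 
tcp reader [-50.1 -30.5]
```

View pics/c2.png

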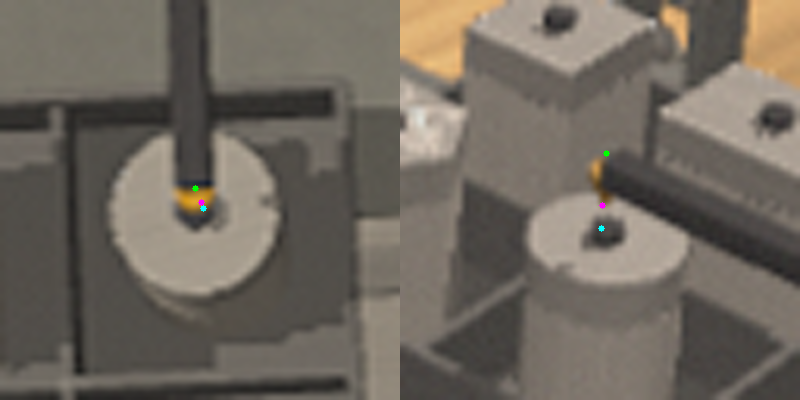

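>>> move_arm(
  rows=[
    [[4, 4, 0, 0, 0, 0, 0], [8, 8, 0, 0, 0, 0, 0], [9, 9, 0, 0, 0, 0, 0], [9, 9, 0, 0, 0, 0, 0], [9, 9, 0, 0, 0, 0, 0], [9, 9, 0, 0, 0, 0, 0], [9, 9, 0, 0, 0, 0, 0], [9, 9, 0, 0, 0, 0, 0], [9, 9, 0, 0, 0, 0, 0], [9, 9, 0, 0, 0, 0, 0], [6, 6, 0, 0, 0, 0, 0], [4, 4.5, 0, 0, 0, 0, 0], [0, 0, 0, 0, 0, 0, 0], [0, 0, 0, 0, 0, 0, 0], [0, 0, 0, 0, 0, 0, 0], [0, 0, 0, 0, 0, 0, 0], [0, 0, 0, 0, 0, 0, 0], [0, 0, 0, 0, 0, 0, 0], [0, 0, 0, 0, 0, 0, 0], [0, 0, 0, 0, 0, 0, 0]],
  ],
)

```text
time: 43.7
tcp_pos: [0.6506, 0.0431, 0.1026]
eef_rot: [3.142, -0.001, 0.054]
contact_force: [1.6, -1.3, 5.3]
width: 0.233
finger_force: 30.0
```

```bash
python3 -c "
from h import *
crop2('c3.png'); lids()"
```

```text
top crop origin 256 140 scale 6.25
scene crop origin 368 200 scale 6.25
lid [210. -63.] [66.4 16.9] 0.4 291 0.1214
lid [210.6 -92.5] [67.5 16.3] 0.2 286 0.1214
lid [ 211.2 -172.3] [51.2 51.6] 40.0 570 0.1213
post 0 
tcp reader [  44.1 -125. ]
```

View pics/c3.png

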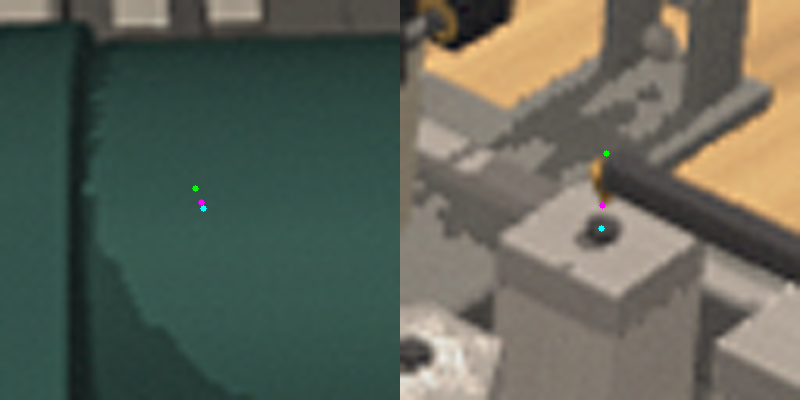

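>>> move_arm(
  rows=[
    [[0, -4, 0, 0, 0, 0, 0], [0, -8, 0, 0, 0, 0, 0], [0, -9, 0, 0, 0, 0, 0], [0, -9, 0, 0, 0, 0, 0], [0, -9, 0, 0, 0, 0, 0], [0, -9, 0, 0, 0, 0, 0], [0, -9, 0, 0, 0, 0, 0], [0, -9, 0, 0, 0, 0, 0], [0, -9, 0, 0, 0, 0, 0], [0, -9, 0, 0, 0, 0, 0], [0, -6, 0, 0, 0, 0, 0], [0, -4, 0, 0, 0, 0, 0], [0, 0, 0, 0, 0, 0, 0], [0, 0, 0, 0, 0, 0, 0], [0, 0, 0, 0, 0, 0, 0], [0, 0, 0, 0, 0, 0, 0], [0, 0, 0, 0, 0, 0, 0], [0, 0, 0, 0, 0, 0, 0], [0, 0, 0, 0, 0, 0, 0], [0, 0, 0, 0, 0, 0, 0]],
  ],
)

```text
time: 46.35
tcp_pos: [0.6455, 0.1372, 0.1026]
eef_rot: [-3.141, -0.001, 0.054]
contact_force: [0.8, 0.5, 6.2]
width: 0.237
finger_force: 30.0
```

```bash
python3 -c "
from h import *
crop2('c4.png'); lids()"
```

```text
top crop origin 256 140 scale 6.25
scene crop origin 368 200 scale 6.25
lid [210.3  16.8] [68.2 47.2] 0.6 808 0.1215
lid [211.  -61.5] [49.1 19.5] 1.4 191 0.1216
lid [210.7 -94. ] [18.1 49.7] 87.9 199 0.1212
lid [118.9 -97.3] [33.7 10.6] 6.6 80 0.1213
post 0 
tcp reader [ 43.9 -30.7]
```

View pics/c4.png

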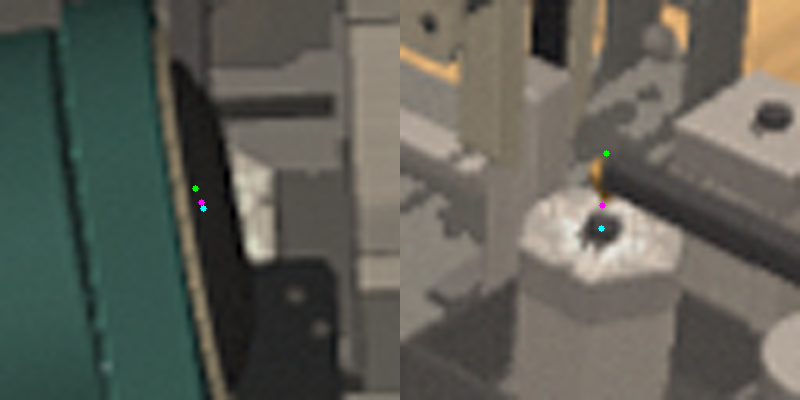

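>>> move_arm(
  rows=[
    [[-4, 4, 0, 0, 0, 0, 0], [-8, 8, 0, 0, 0, 0, 0], [-9, 9, 0, 0, 0, 0, 0], [-9, 9, 0, 0, 0, 0, 0], [-9, 9, 0, 0, 0, 0, 0], [-9, 9, 0, 0, 0, 0, 0], [-9, 9, 0, 0, 0, 0, 0], [-9, 9, 0, 0, 0, 0, 0], [-9, 9, 0, 0, 0, 0, 0], [-9, 9, 0, 0, 0, 0, 0], [-6, 7, 0, 0, 0, 0, 0], [-3.3, 4, 0, 0, 0, 0, 0], [0, 0, 0, 0, 0, 0, 0], [0, 0, 0, 0, 0, 0, 0], [0, 0, 0, 0, 0, 0, 0], [0, 0, 0, 0, 0, 0, 0], [0, 0, 0, 0, 0, 0, 0], [0, 0, 0, 0, 0, 0, 0], [0, 0, 0, 0, 0, 0, 0], [0, 0, 0, 0, 0, 0, 0]],
  ],
)

```text
time: 49.0
tcp_pos: [0.5573, 0.0369, 0.1026]
eef_rot: [3.141, -0.001, 0.054]
contact_force: [-1.7, -0.6, 6.8]
width: 0.239
finger_force: 30.0
```

```bash
python3 -c "
from h import *
crop2('c5.png'); lids()"
```

```text
top crop origin 256 140 scale 6.25
scene crop origin 368 200 scale 6.25
lid [117.3 -78.7] [68.3 46.4] 0.0 695 0.1215
lid [ 118.  -173.7] [51.1 52.1] 87.1 568 0.1216
lid [  43.8 -169.6] [32.6 13.6] 81.7 75 0.121
lid [ 43.6 -79.1] [48.7  6.7] 87.8 85 0.1219
post 0 
tcp reader [ -49.5 -126.1]
```

View pics/c5.png

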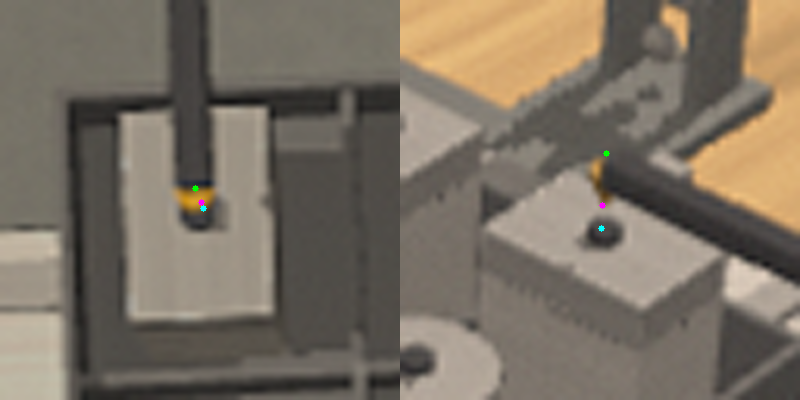

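>>> move_arm(
  rows=[
    [[-3, -5, 0, 0, 0, 0, 0], [-5, -10, 0, 0, 0, 0, 0], [-6, -10, 0, 0, 0, 0, 0], [-6, -10, 0, 0, 0, 0, 0], [-6, -10, 0, 0, 0, 0, 0], [-6, -10, 0, 0, 0, 0, 0], [-6, -10, 0, 0, 0, 0, 0], [-6, -10, 0, 0, 0, 0, 0], [-6, -10, 0, 0, 0, 0, 0], [-6, -10, 0, 0, 0, 0, 0], [-5, -10, 0, 0, 0, 0, 0], [-4, -10, 0, 0, 0, 0, 0], [-2, -6, 0, 0, 0, 0, 0], [-1, -3, 0, 0, 0, 0, 0], [-1, -2, 0, 0, 0, 0, 0], [-1, -1, 0, 0, 0, 0, 0], [-0.5, -0.5, 0, 0, 0, 0, 0], [0, 0, 0, 0, 0, 0, 0], [0, 0, 0, 0, 0, 0, 0]],
  ],
)

```text
time: 51.52
tcp_pos: [0.4802, 0.1591, 0.1026]
eef_rot: [3.139, -0.001, 0.053]
contact_force: [0.0, -15.1, 8.4]
width: 0.231
finger_force: 30.0
```

```bash
python3 -c "
from h import *
lids(); print(bot.observe()['contact_force'])"
```

```text
lid [46.7 46.9] [67.6 46.7] 0.7 822 0.1217
lid [ 46.9 -47.3] [50.9 51. ] 89.3 565 0.1218
lid [-46.8 -49.2] [51.9 50.1] 30.0 562 0.1219
lid [-41.7  46.8] [35.3 50.5] 1.1 403 0.1219
post 5 [  8.9 -46.9]
tcp reader [-119.9    0. ]
[  0.66651847 -15.67823784   8.15803272]
```

>>> move_arm(
  rows=[
    [[-1, 0, 0, 0, 0, 0, 0], [-1, 0, 0, 0, 0, 0, 0], [-1, 0, 0, 0, 0, 0, 0], [0, 0, 0, 0, 0, 0, 0], [0, 0, 0, 0, 0, 0, 0]],
  ],
)

```text
time: 52.2
tcp_pos: [0.4772, 0.1589, 0.1026]
eef_rot: [3.139, -0.001, 0.053]
contact_force: [0.2, -15.1, 8.3]
width: 0.236
finger_force: 30.0
```

>>> move_arm(
  rows=[
    [[-1, 0, 0, 0, 0, 0, 0], [-1, 0, 0, 0, 0, 0, 0], [-1, 0, 0, 0, 0, 0, 0], [0, 0, 0, 0, 0, 0, 0], [0, 0, 0, 0, 0, 0, 0]],
  ],
)

```text
time: 52.82
tcp_pos: [0.4763, 0.1589, 0.1026]
eef_rot: [3.139, -0.006, 0.053]
contact_force: [24.1, -11.4, -4.8]
width: 0.234
finger_force: 30.0
```

```bash
python3 -c "
from h import *
lids()"
```

```text
lid [42.9 46.8] [67.5 46.6] 0.7 827 0.1217
lid [ 43.7 -47.7] [51.7 51.3] 54.0 569 0.1218
lid [-51.2 -48.6] [51.  51.3] 30.3 571 0.1219
lid [-46.8  46.3] [39.4 49.4] 2.6 459 0.1218
post 7 [ 47.8 -49.7]
tcp reader [-123.9   -0. ]
```

>>> move_arm(
  rows=[
    [[0, 0, 0, 0, 0, 0, 0.6], [0, 0, 0, 0, 0, 0, 0.6], [0, 0, 0, 0, 0, 0, 0.6], [0, 0, -20, 0, 0, 0, 0.6], [0, 0, -40, 0, 0, 0, 0.6], [0, 0, -45, 0, 0, 0, 0.6], [0, 0, -30, 0, 0, 0, 0.6], [0, 0, 0, 0, 0, -0.1743, 0.6], [0, 0, 0, 0, 0, -0.1743, 0.6], [0, 0, 0, 0, 0, -0.1743, 0.6], [0, 0, 0, 0, 0, -0.1743, 0.6], [0, 0, 0, 0, 0, -0.1743, 0.6], [0, 0, 0, 0, 0, -0.1743, 0.6], [0, 0, 0, 0, 0, -0.1743, 0.6], [0, 0, 0, 0, 0, -0.1743, 0.6], [0, 0, 0, 0, 0, -0.1743, 0.6], [0, 0, 0, 0, 0, 0, 0.6]],
  ],
)

```text
time: 55.0
tcp_pos: [0.4736, 0.1603, 0.2385]
eef_rot: [3.14, -0.0, 1.622]
contact_force: [0.3, 0.3, -0.0]
width: 0.603
finger_force: 0.0
```

```bash
python3 - <<'E'
from h import *
lids()
plan([.5590,.3588,.119],A)
m,im,d=snap('top'); P=cloud(m,d)
b=(im.max(-1)<70)&(abs(P[...,0]-.558)<.035)&(abs(P[...,1]-.355)<.04)&(P[...,2]>.12)&(P[...,2]<.16)
Q=P[b]; print(b.sum(),np.percentile(Q,[3,50,97],axis=0).round(4) if b.any() else '')
E
```

```text
lid [43.3 46.6] [67.3 46.7] 0.2 820 0.1219
lid [ 44.5 -48.1] [51.8 51.2] 42.4 574 0.1216
lid [-52.2 -46.4] [56.9 50.3] 1.8 595 0.1219
post 7 [-11.2 -47.9]
tcp reader [-126.5    1.6]
t55.05 tcp [0.4736 0.1603 0.2382] phi 2.8 turn -0.005 shift [193.7  95.8 119.2] rpy err [-0.0009 -0.0002]
191 [[0.5427 0.3494 0.1349]
 [0.558  0.3572 0.1413]
 [0.5732 0.3689 0.1454]]
```

>>> move_arm(
  rows=[
    [[38.7, 19, 0, 0, 0, 0, 0.6], [38.7, 19, 0, 0, 0, 0, 0.6], [38.7, 19, 0, 0, 0, 0, 0.6], [38.7, 19, 0, 0, 0, 0, 0.6], [38.9, 19, 0, 0, 0, 0, 0.6], [0, 0, 40, 0, 0, 0, 0.6], [0, 0, 40, 0, 0, 0, 0.6], [0, 0, 25, 0, 0, 0, 0.6], [0, 0, 14, 0, 0, 0, 0.6], [0, 0, 0, 0, 0, 0, 0], [0, 0, 0, 0, 0, 0, 0], [0, 0, 0, 0, 0, 0, 0], [0, 0, 0, 0, 0, 0, 0]],
  ],
  squeeze=15,
)

```text
time: 56.72
tcp_pos: [0.5592, 0.3589, 0.1196]
eef_rot: [3.139, -0.001, 1.622]
contact_force: [4.0, 0.4, 4.4]
width: 0.362
finger_force: 15.0
```

>>> move_arm(
  rows=[
    [[-10.4, 0, -3.6, 0, 0, 0, 0], [-11.7, 0, -2.4, 0, 0, 0, 0], [-11, 0, -0.7, 0, 0, 0, 0], [-11, 0, 0.7, 0, 0, 0, 0], [-11.7, 0, 2.4, 0, 0, 0, 0], [-10.4, 0, 3.6, 0, 0, 0, 0], [-2.5, 0, 1, 0, 0, 0, 0], [0, 0, 0, 0, 0, 0, 0], [0, 0, 0, 0, 0, 0, 0]],
  ],
)

```text
time: 57.85
tcp_pos: [0.5629, 0.2897, 0.1182]
eef_rot: [3.139, -0.0, 1.622]
contact_force: [6.5, -2.6, 4.9]
width: 0.363
finger_force: 15.0
```

Lever is at its original locked position; release, retreat and check everything.

>>> move_arm(
  rows=[
    [[0, 0, 0, 0, 0, 0, 0.6], [0, 0, 0, 0, 0, 0, 0.6], [0, 0, 0, 0, 0, 0, 0.6], [0, 0, -30, 0, 0, 0, 0.6], [0, 0, -40, 0, 0, 0, 0.6], [0, 0, -40, 0, 0, 0, 0.6], [0, -40, -20, 0, 0, 0, 0.6], [0, -50, 0, 0, 0, 0, 0.6], [20, -50, 0, 0, 0, 0, 0.6], [40, -40, 0, 0, 0, 0, 0.6], [40, -20, 0, 0, 0, 0, 0.6], [40, -20, 0, 0, 0, 0, 0.6], [40, 0, 0, 0, 0, 0, 0.6], [0, 0, 0, 0, 0, 0, 0.6], [0, 0, 0, 0, 0, 0, 0.6]],
  ],
)

```text
time: 59.72
tcp_pos: [0.3329, 0.458, 0.2469]
eef_rot: [-3.141, 0.001, 1.623]
contact_force: [0.6, 0.5, 0.3]
width: 0.598
finger_force: 0.0
```

```bash
python3 - <<'E'
from h import *
lids()
m,im,d=snap('top','t9.png'); P=cloud(m,d); cv2.imwrite('pics/t9c.png',cv2.resize(im[80:380,130:530],(800,600))[...,::-1])
b=(im.max(-1)<70)&(abs(P[...,0]-.56)<.035)&(abs(P[...,1]-.32)<.08)&(P[...,2]>.12)&(P[...,2]<.16)
Q=P[b]; print(b.sum(),np.percentile(Q,[3,50,97],axis=0).round(4) if b.any() else '')
X,Y,Z=np.moveaxis(P,-1,0); r=w2r(P)*1000
k=(Z>.128)&(Z<.137)&(abs(r[...,0]+122)<25)&(abs(r[...,1])<25); print('post',k.sum(),r[k].mean(0))
E
```

```text
lid [43.4 46.7] [68.2 46.3] 0.3 824 0.1218
lid [ 44.2 -47.7] [51.7 51.5] 24.2 575 0.1218
lid [-52.3 -47. ] [50.7 56.5] 88.1 599 0.1218
lid [-68.2  67.3] [50.  48.8] 88.7 650 0.1218
post 143 [-112.4   -3.9]
tcp reader [-251.   306.1]
195 [[0.5471 0.2802 0.1346]
 [0.5625 0.2881 0.1415]
 [0.5776 0.2998 0.1454]]
post 130 [-120.16463009   -0.82633544]
```

View pics/t9c.png

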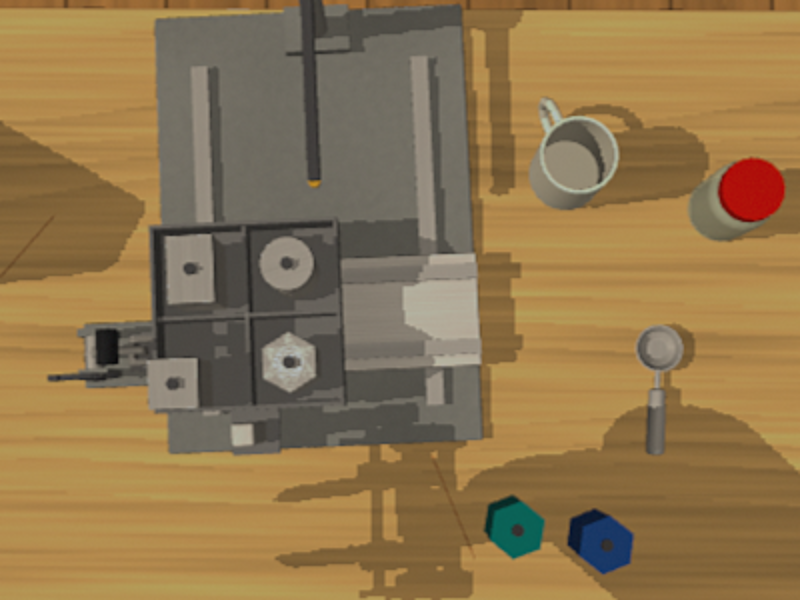

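```bash
python3 - <<'E'
from h import *
for c in ('top','scene'):
    m,im,d=snap(c); P=cloud(m,d); r=w2r(P); Z=P[...,2]
    for n,(x,y) in dict(sq=(-.068,.067),hex=(-.052,-.047),rd=(.044,-.048),ob=(.043,.047)).items():
        k=(abs(r[...,0]-x)<.022)&(abs(r[...,1]-y)<.022)&(Z>.112)&(Z<.126)
        if k.sum()<20: print(c,n,k.sum()); continue
        A_=np.c_[r[k],np.ones(k.sum())]; s=np.linalg.lstsq(A_,Z[k],rcond=None)[0]; print(c,n,k.sum(),'slope',s[:2].round(3),'z',Z[k].mean().round(4))
    for i,q in enumerate(('mug','sugar_jar','teaspoon')): print(q,[np.round(t['point'],3) for t in bot.find_in(c,q)[:1]])
    k=(Z>.076)&(Z<.0845)&(abs(r[...,0])<.105)&(abs(r[...,1])<.105); print('rim',np.round(cv2.minAreaRect((r[k]*1000).astype(np.float32))[0],1),np.round(cv2.minAreaRect((r[k]*1000).astype(np.float32))[1],1))
E
```

```text
top sq 494 slope [0.004 0.007] z 0.1219
top hex 468 slope [ 0.003 -0.   ] z 0.1216
top rd 458 slope [0.003 0.004] z 0.1218
top ob 492 slope [-0.004  0.009] z 0.122
mug [array([ 0.773, -0.176,  0.034])]
sugar_jar [array([ 0.72 , -0.327,  0.113])]
teaspoon [array([ 0.562, -0.267,  0.014])]
rim [ 0.2 -0.1] [192.4 192.6]
scene sq 172 slope [-0.026  0.052] z 0.1223
scene hex 214 slope [-0.04  0.07] z 0.1217
scene rd 229 slope [-0.03   0.056] z 0.1222
scene ob 220 slope [0.001 0.081] z 0.1218
mug [array([ 0.781, -0.176,  0.055])]
sugar_jar [array([ 0.748, -0.35 ,  0.081])]
teaspoon [array([ 0.558, -0.271,  0.018])]
rim [0.6 0.8] [196.7 198.7]
```

All the tins stand upright, the carrier is home and locked, and the bystanders haven't moved, so I'm handing in.

```bash
python3 -c "
from plant import bot
print(bot.hand_in())"
```

```text
the job is handed in; nothing more can be done
None
```

The job is handed in, though hand-in returned no verdict: all four tins were stopped under the pointer in order, and my last check showed the carrier home, the lever locked, every tin upright and the bystanders unmoved; the square tin was shoved into the corner of its well after its reading, but still stands there.

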